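# Latch the shielded test box and torque its coaxial load

### The arm

A 6-joint arm with a two-finger parallel gripper is mounted at the origin on the work surface. World frame = base frame: x ahead of the robot, y to its left, z up, the work surface at z = 0. Lengths are in m, angles in rad, forces in N, time in s.
With the tool pointing down it reaches from about 0.375 to 0.9 m from the base axis. Payload 3.1 kg.
Tool frame: the origin (TCP) lies between the finger pads; the fingertips stand robot.tip_extent ahead of it and the grasp point (between the pads) lies 3 mm ahead of it (robot.tip_extent is the distance from the TCP to the fingertips, in m); z points along the fingers, x is the direction in which the jaws open and shut, and the axes are right-handed (so a half turn about z gives the same grasp; the last joint's range is limited). The gripper opens to 87 mm and grips with 3 to 60 N. Pads are 19 mm wide; open, the fingers measure 117 mm over their backs; the gripper's body (75 mm by 190 mm) begins 51 mm behind the grasp point.
Start: joints at [-0.178, 0.527, 1.433, -0, 1.181, -0.178], TCP at [0.625, 0, 0.217] pointing down, gripper open.
Joint ranges: [-3.08, 3.08], [-0.75, 2.2], [0.22, 2.44], [-1.43, 4.57], [0, 2.65], [-2.85, 2.85]. Speed limits (rad/s): [2.79, 2.79, 3.14, 3.14, 3.14, 3.14].

### API

Orientations are given as a unit quaternion [x, y, z, w].
In Python, from rig import robot, cams gives the robot as it stands.
- The arm moves only by the tool carry_out, never from a script. Its argument "steps" is a list of rows, each a list of 3 entries, a list of its own where there are three numbers: the shift along the world's x, y, z in cm, then the turn about the world's z in degrees, then the closure, from 0 (fully open) to 1 (shut). In form: [[[dx, dy, dz], spin, fingers], ...]. A call has 1 to 10 rows; each row shifts and turns the pose as measured when the row begins; what a row does not reach is not made up. A row lasts 1/10 s, in which the tool goes at most 50 mm and 8.59 degrees, less where a joint would pass 70% of its speed; a pose out of reach is approached as far as the arm can. A call with a gripper value outside its range is refused whole. The fingers move at their own pace and stop on an object; "squeeze" is the grip in N (left out, the last holds). Time passes only in rows, so rows that do not move let the fingers close. It gives the time, the measured TCP pose, the force and the opening at its end, in the units of the state.
- robot.get_obs(): the state, without advancing time (a new reading comes with each control period).
- cams.camera(name): name is "scene" or "side" or "wrist"; returns a dict with "pixels" (420x560x3 uint8, red, green, blue), "fx", "fy", "cx", "cy" (pixels), "eye" and "rotation" of the camera in the world. Camera axes: x right, y up, looking along -z (the intrinsics and any distortion apply to the point x, -y, -z); pixel columns grow to the right and rows downward; lengths in m; the calibration is good to about 2 mm. A picture is of the moment at which its call begins. There is no depth.
- robot.hand_in(): hands the job in, once; it reports no verdict.
The state is a dict: "time": time; "q": joint angles; "joint_velocities": joint speeds; "joint_torque": joint torques, N m; "position": TCP position; "tool_rot": TCP orientation; "ft_force": force on the tool from outside, world axes, zero at the start; "moment": the same for the moment, N m; "grip_width": finger opening in m.
Only numpy, scipy, OpenCV 4.12 (cv2) and the standard library are available. Lean on these libraries where they do the work, as an engineer would, in place of code of your own. Each camera call takes 0.05 s, during which the arm holds its last target. There are 200 camera calls.

### The job

Get the shielded test box ready for a measurement. First swing the wire loop of the draw latch on its front up over the keeper on the lid, and press the latch lever down past centre until it lies flat, so that the lid is clamped onto its gasket. Then push the handle of the torque wrench on the load's coupling nut clockwise (seen from above) until the nut is home and the wrench's breakaway joint gives; stop there without folding the handle on to its stop, let it spring straight again, and leave the other things on the bench where they are.

Things in the scene. Friction and masses are not known exactly. Their poses are not given: they have to be found in the camera images.
- test_box: Grey die-cast shielded test box, 150 mm deep (x), 240 mm wide (y), 96 mm high with its lid, fixed to the bench. Origin: centre of its underside on the bench; +z up, its front face with the latch looks to its own -x (x = -75 mm). The lid's top is at z = 96 mm (front edge 3 mm higher while unlatched). All box-frame numbers below are in this frame.
- lid (a joint): Lid angle about its rear hinge, rad: 0 = metal to metal, about 0.021 at the start (front edge 3 mm proud, held up by the springy gasket); latched it reads about 0.006 or less.
- keeper (a point): Bottom of the notch of the keeper on the lid's front face, where the middle of the loop's bar finally lies: box frame about x = -80.5, y = 0, z = 77.7 mm (3 mm higher while the lid is proud). The keeper is a steel plate with an upturned lip 28 mm wide; the notch between plate and lip is 7.5 mm wide (x) and 6 mm deep, open upwards.
- lever_hinge (a point): Middle of the latch lever's hinge pin, on the box's front: box frame x = -89, y = 0, z = 50 mm. The pin lies along the box's y axis.
- lever_tip (a point): Free end of the latch lever, 46 mm from the hinge pin. The lever is a steel plate, 30 mm wide (box y), 3 mm thick with a 5 mm thick lip at its end.
- latch_lever (a joint): Lever angle, rad: 0 = pressed flat, hanging straight down along the front wall; pi/2 = sticking straight out from the front (box -x); it starts near 1.92 to 2.12 (out and slightly up) and cannot open beyond 2.2. It stays where left. With the loop hooked, pressing it down (on its upper face, which becomes its outer face) takes up to about 3 N near its end at 1.0 to 0.3 rad, then it goes over centre at about 0.25 rad and pulls itself flat.
- loop_bar (a point): Middle of the cross bar of the latch's wire loop. The loop is a steel wire bail, wire 4.4 mm thick, 38 mm wide (box y) between its two legs, 40 mm from its pivot to this bar. Its pivot is on the lever, 11 mm from the hinge pin towards the lever's end. At the start it leans outwards over the lever, away from the lid.
- latch_loop (a joint): Angle of the loop about its pivot on the lever, rad: 0 = fallen outwards onto its stop, where the loop points 0.6 rad above the line from its pivot to the lever's end; it grows as the loop swings up and over towards the box. It turns freely: pushed inwards past upright it falls against the keeper plate by itself. Hooked with the lever still up it reads about 0.9 to 1.3; latched about 2.7.
- nut_center (a point): Point on the vertical axis of the load's coupling nut (19 mm hexagon), at the mid-height of the wrench: box frame x = 10, y = 55, z = 113 mm. Above the nut stands the finned black coaxial load, 25 mm in diameter, up to z = 179 mm.
- nut (a joint): Angle of nut and wrench head together, rad: grows clockwise seen from above (tightening). Starts between 0 and 0.4; the nut is home (solid stop) at 0.75. Turns with 0.5 N m of friction (about 3 N at the grip) and stays where left. The wrench points 1.0 rad minus this angle from the box's +y axis towards its -x axis (so towards the front left at the start, to the left when home).
- wrench_handle (a joint): Bend of the wrench at its breakaway joint, rad: 0 = straight (spring-held). The joint lies 56 mm from the nut's axis along the wrench. It gives, clockwise, at a push of about 9 N at the grip (0.95 N m at the joint), the resistance then falls, to about half at 0.4 rad; mechanical stop at 0.55, springs back to 0 when let go.
- handle_grip (a point): Middle of the ribbed grey grip of the wrench handle, 160 mm from the nut's axis, 113 mm above the bench. The handle is a horizontal round bar; the grip is 21 mm in diameter and 92 mm long. Push here, sideways.
- multimeter: Bystander: handheld multimeter, 150 x 78 x 42 mm, lying flat; origin centre of underside.
- breadboard: Bystander: breadboard on a black base, 190 x 100 x 16 mm; origin centre of underside.
- phone: Bystander: phone, 148 x 72 x 8 mm; origin centre of underside.
- screwdriver: Bystander: screwdriver lying on the bench, about 200 mm long; origin below its middle.
- adapter_a: Bystander: coaxial adapter standing at the box's front right, 20 mm in diameter, 38 mm high; origin centre of underside.
- attenuator: Bystander: coaxial attenuator standing at the box's right side, 20 mm in diameter, 52 mm high; origin centre of underside.
- parts_tray: Bystander: grey divided tray, 130 x 180 x 35 mm; origin centre of underside.
- wire_spool: Bystander: red spool, 64 mm in diameter, 46 mm high; origin centre of underside.

How it is judged:
By the outcome, as a careful person would: the job done as asked, in the order asked, and still so for the second after the job is handed in, with the robot touching nothing.
It also fails if it takes over 51 s, if anything falls off the work surface, if the arm or the gripper's body presses on something with over 40 N, if the wrist force passes 120 N, or if a joint passes its speed limit or range.

## Working session

There is one attempt and no reset: what is moved stays moved. The work goes in short steps, Python scripts to look and compute and a tool call to move; the robot and the scene stay as the last step left them, time stands still between calls to the robot, and variables do not carry over. Pictures are saved under pics/ and viewed, about 8 in all and at most 12, crops included, and the job is handed in when it is done.

Besides the shell and the picture viewer there is one more tool, called after ">>>" by a JSON object that holds its "op" and its "data". carry_out: Moves the arm, as the interface text tells. Its arguments: {"type":"object","properties":{"steps":{"type":"array"},"squeeze":{"type":"number"}},"required":["steps"]}

```bash
ls; mkdir -p pics; python3 - <<'E'
from rig import robot, cams
import cv2
print(robot.get_obs(), robot.tip_extent)
for n in ("scene","side"):
    c=cams.camera(n); cv2.imwrite(f"pics/{n}0.png",c["pixels"][:,:,::-1])
    print(n,{k:v for k,v in c.items() if k!="pixels"})
E
```

```text
pics
{'time': 0.0, 'q': array([-1.78501386e-01,  5.28456523e-01,  1.43387361e+00, -1.55566254e-05,
        1.18141070e+00, -1.78493314e-01]), 'joint_velocities': array([-0.00087894, -0.00036225, -0.00061079,  0.00032433, -0.00020831,
       -0.00020179]), 'joint_torque': array([-5.45745443e-04, -4.40045428e+01, -1.76593530e+01,  6.32597599e-02,
        5.83207863e-02, -1.53719384e-04]), 'position': array([6.24264688e-01, 1.56708581e-04, 2.15586708e-01]), 'tool_rot': array([ 9.99999423e-01, -1.07586348e-06, -1.05829956e-03, -1.83626808e-04]), 'ft_force': array([-0.87133734,  0.51582492,  0.07676448]), 'moment': array([-0.06565983, -0.02345013, -0.01664256]), 'grip_width': 0.08681691147570796} 0.022
scene {'fx': 508.4722832825838, 'fy': 508.4722832825838, 'cx': 279.35307801972584, 'cy': 207.02720923119813, 'eye': array([1.44943216, 0.12537714, 0.92160907]), 'rotation': array([0.27197243, 0.31078623, 0.68099651, 0.60472032])}
side {'fx': 386.11467305573365, 'fy': 386.11467305573365, 'cx': 276.1263206990674, 'cy': 213.7052038303645, 'eye': array([ 0.16706741, -0.72495511,  0.66982797]), 'rotation': array([ 0.43985192, -0.10168164, -0.1950916 ,  0.87070684])}
```

View pics/scene0.png

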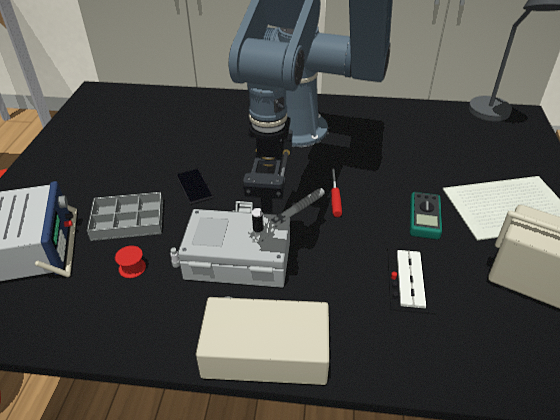

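View pics/side0.png

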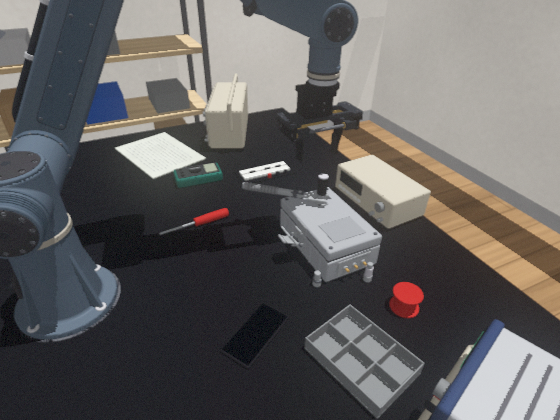

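```bash
python3 - <<'E'
import cv2
for n,(x,y,w,h) in {"scene":(170,180,160,112),"side":(235,168,160,112)}.items():
    im=cv2.imread(f"pics/{n}0.png")[y:y+h,x:x+w]
    cv2.imwrite(f"pics/{n}0c.png",cv2.resize(im,None,fx=5,fy=5,interpolation=cv2.INTER_CUBIC))
E
```

```text
(no output)
```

View pics/scene0c.png

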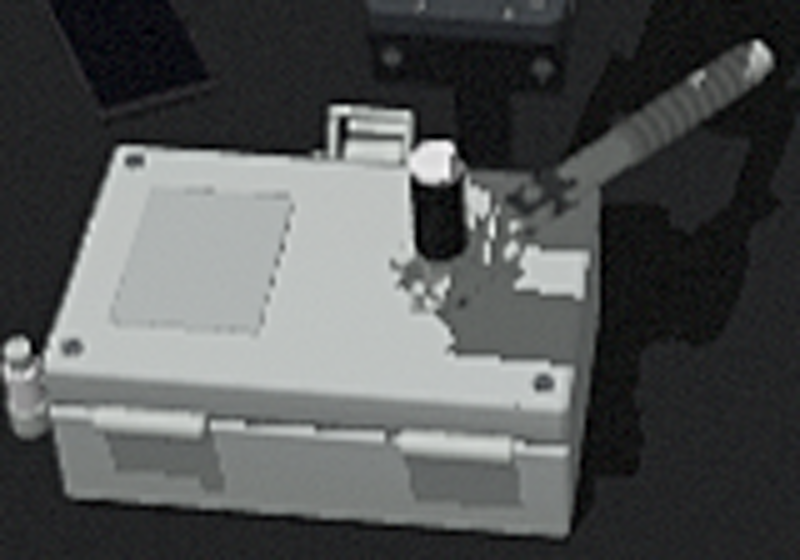

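View pics/side0c.png

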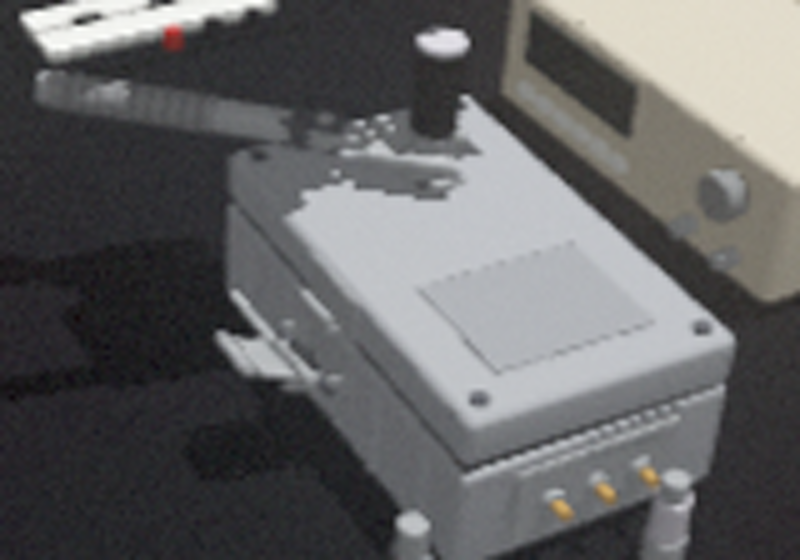

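```bash
cat > h.py <<'E'
import numpy as np
from scipy.spatial.transform import Rotation as R
from scipy.optimize import least_squares
K=dict(scene=(508.472,279.353,207.027,[1.44943216,.12537714,.92160907],[0.27197243,0.31078623,0.68099651,0.60472032]),
 side=(386.1147,276.126,213.705,[.16706741,-.72495511,.66982797],[0.43985192,-0.10168164,-0.1950916,0.87070684]))
def proj(P,cam):
    f,cx,cy,e,q=cam
    p=R.from_quat(q).inv().apply(np.atleast_2d(P)-e)
    return np.c_[cx+f*p[:,0]/-p[:,2], cy-f*p[:,1]/-p[:,2]]
def box2w(P,b):   # box mm -> world m
    return R.from_euler('z',b[2]).apply(np.atleast_2d(P)/1000.)+[b[0],b[1],0]
def w2box(P,b): return R.from_euler('z',-b[2]).apply(np.atleast_2d(P)-[b[0],b[1],0])*1000
E
cat > fit.py <<'E'
from h import *
crop=dict(scene=(170,180),side=(235,168))
C=[('scene',(75,-120,0),(66,500)),('scene',(75,120,0),(572,538)),('scene',(10,55,179),(437,158)),('scene',(-75,-120,99),(115,147)),
('side',(10,55,179),(443,42)),('side',(-75,120,99),(230,160)),('side',(75,-120,96),(735,340)),('side',(-75,-120,99),(462,437))]
uv=lambda c,p: np.array(crop[c])+(np.array(p)+.5)/5-.5
f=lambda b: np.concatenate([proj(box2w(P,b),K[c])[0]-uv(c,p) for c,P,p in C])
s=least_squares(f,[.85,0,0.],loss='soft_l1'); b=s.x
print(b.round(4)); print(f(b).reshape(-1,2).round(1).tolist())
# wrench grip end (scene 760,52 / side 45,88): handle end at 206 mm from axis, z 113
g=lambda a: np.concatenate([proj(box2w([10-206*np.sin(a[0]),55+206*np.cos(a[0]),113],b),K[c])[0]-uv(c,p) for c,p in [('scene',(760,55)),('side',(42,88))]])
s=least_squares(g,[.8]); print('a',s.x,g(s.x).round(1))
inv=lambda c,P:((proj(box2w(P,b),K[c])[0]-crop[c]+.5)*5-.5).round(0)
for th in (1.92,2.02,2.12):
    d=lambda t:np.array([-np.sin(t),0,-np.cos(t)])
    h=np.array([-89,0,50.]);y=np.array([0,1,0])
    for n,P in dict(tipL=h+46*d(th)+15*y,tipR=h+46*d(th)-15*y,barL=h+11*d(th)+40*d(th+.6)+19*y,barR=h+11*d(th)+40*d(th+.6)-19*y).items(): print(th,n,P.round(0),inv('scene',P),inv('side',P))
E
python3 fit.py
```

```text
[ 0.6161 -0.0839  0.0102]
[[-0.5, 0.5], [-0.8, 1.3], [-0.2, -0.7], [-0.1, -1.9], [-1.6, 0.1], [-1.7, -1.7], [0.4, -0.2], [0.4, -1.8]]
a [0.85234848] [-1.   2.4  0.9  1.4]
1.92 tipL [-132.   15.   66.] [406. 131.] [211. 345.]
1.92 tipR [-132.  -15.   66.] [349. 127.] [239. 381.]
1.92 barL [-123.   19.   86.] [410. 113.] [226. 302.]
1.92 barR [-123.  -19.   86.] [335. 108.] [261. 347.]
2.02 tipL [-130.   15.   70.] [406. 127.] [215. 337.]
2.02 tipR [-130.  -15.   70.] [348. 123.] [242. 373.]
2.02 barL [-119.   19.   89.] [408. 114.] [233. 295.]
2.02 barR [-119.  -19.   89.] [334. 108.] [269. 340.]
2.12 tipL [-128.   15.   74.] [405. 124.] [219. 329.]
2.12 tipR [-128.  -15.   74.] [346. 120.] [247. 365.]
2.12 barL [-115.   19.   92.] [407. 115.] [240. 288.]
2.12 barR [-115.  -19.   92.] [332. 109.] [277. 333.]
```

>>> {"op": "carry_out", "data": {"steps": [[[-1.5,-0.5,3],-8.5,0.54],[[-1.5,-1,2],-8.5,0.54],[[-1.5,-1.2,0],-8.5,0.54],[[-1.5,-1.2,0],-8.5,0.54],[[-1.5,-1.2,0],-8.5,0.54],[[-1.5,-1.2,0],-8.5,0.54],[[-1.5,-1.2,0],-8.5,0.54],[[-1.5,-1.2,0],-8.5,0.54],[[-1.5,-1.2,0],-8.5,0.54],[[-2,-1.2,0],-8.5,0.54]]}}

```text
time: 1.1
position: [0.4622, -0.112, 0.2622]
tool_rot: [0.73, -0.683, -0.004, -0.003]
ft_force: [0.0, -1.1, 0.2]
grip_width: 0.0402
```

>>> {"op": "carry_out", "data": {"steps": [[[0,0,-4.5],-3.2,0.54],[[0,0,-4.5],0,0.54],[[0,0,-4.5],0,0.54],[[0,0,-1.5],0,0.54],[[0,0,0],0,0.54]]}}

```text
time: 1.6
position: [0.4603, -0.1142, 0.1095]
tool_rot: [0.708, -0.707, -0.001, -0.004]
ft_force: [0.9, 0.9, -0.4]
grip_width: 0.0399
```

```bash
cat > look.py <<'E'
import sys,cv2
from rig import robot,cams
from h import *
b=[.6161,-.0839,.0102]
def look(cam,out,x,y,w,h):
    c=cams.camera(cam); im=c["pixels"][y:y+h,x:x+w,::-1]
    s=min(800/w,600/h); cv2.imwrite("pics/"+out,cv2.resize(im,None,fx=s,fy=s,interpolation=cv2.INTER_CUBIC)); print(s)
    return c
o=robot.get_obs(); print(o["time"],o["position"].round(4),w2box(o["position"],b).round(1),o["tool_rot"].round(3),o["ft_force"].round(1),o["q"].round(2))
a=sys.argv
c=look(a[1],a[2],*map(int,a[3:7]))
E
python3 look.py side side1.png 225 150 160 120; python3 - <<'E'
from h import *
E
```

```text
1.6 [ 0.4603 -0.1142  0.1095] [[-156.1  -28.7  109.5]] [ 0.708 -0.707 -0.001 -0.004] [ 0.9  0.9 -0.4] [-0.48  0.5   1.91  0.01  0.73  1.08]
5.0
```

View pics/side1.png

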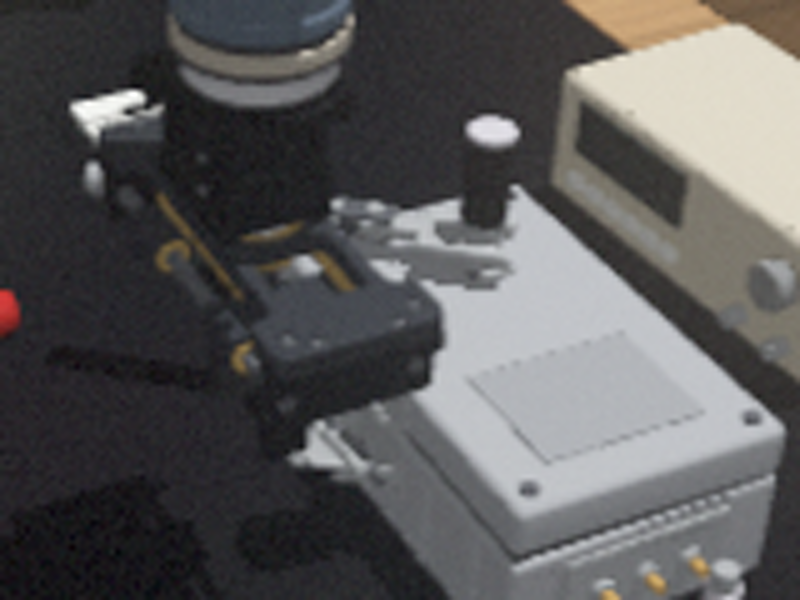

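>>> {"op": "carry_out", "data": {"steps": [[[0,0.1,-0.5],0,0.54],[[0.8,0,0],0,0.54],[[0.8,0,0],0,0.54],[[0.8,0,0],0,0.54],[[0.8,0,0],0,0.54],[[0.8,0,0],0,0.54],[[0.8,0,0],0,0.54],[[0.8,0,0],0,0.54],[[0,0,0],0,0.54]]}}

```text
time: 2.55
position: [0.5271, -0.1149, 0.1103]
tool_rot: [0.708, -0.706, 0.006, -0.006]
ft_force: [-1.1, -0.0, -0.4]
grip_width: 0.0402
```

```bash
python3 look.py wrist w1.png 0 0 560 420; python3 look.py side side2.png 225 150 160 120
```

```text
2.55 [ 0.5271 -0.1149  0.1103] [[-89.3 -30.1 110.3]] [ 0.708 -0.706  0.006 -0.006] [-1.1 -0.  -0.4] [-0.43  0.56  1.76  0.01  0.81  1.14]
1.4285714285714286
2.6 [ 0.5262 -0.1146  0.1102] [[-90.2 -29.8 110.2]] [ 0.708 -0.706  0.006 -0.006] [0.3 0.8 0. ] [-0.43  0.56  1.76  0.01  0.81  1.13]
5.0
```

View pics/w1.png

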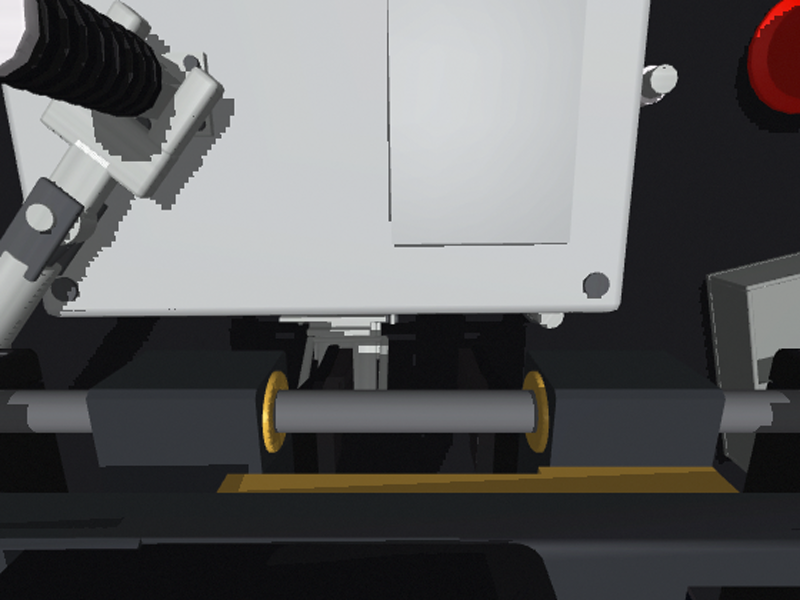

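>>> {"op": "carry_out", "data": {"steps": [[[-1,0,0.2],0,0.54],[[-2,0,0],0,0.54],[[-2,0,0],0,0.54],[[-1,0,0],0,0.54],[[0,0,0],0,0.54]]}}

```text
time: 3.15
position: [0.4585, -0.113, 0.1119]
tool_rot: [0.708, -0.706, 0.003, -0.005]
ft_force: [0.4, -0.1, 0.1]
grip_width: 0.0401
```

```bash
python3 look.py side side3.png 265 195 80 60; python3 look.py wrist w2.png 0 0 560 420
```

```text
3.15 [ 0.4585 -0.113   0.1119] [[-157.9  -27.5  111.9]] [ 0.708 -0.706  0.003 -0.005] [ 0.4 -0.1  0.1] [-0.48  0.5   1.92  0.01  0.72  1.08]
10.0
3.2 [ 0.4594 -0.1133  0.112 ] [[-157.   -27.8  112. ]] [ 0.708 -0.706  0.003 -0.005] [-0.3  0.2 -0.6] [-0.48  0.5   1.91  0.01  0.72  1.08]
1.4285714285714286
```

View pics/side3.png

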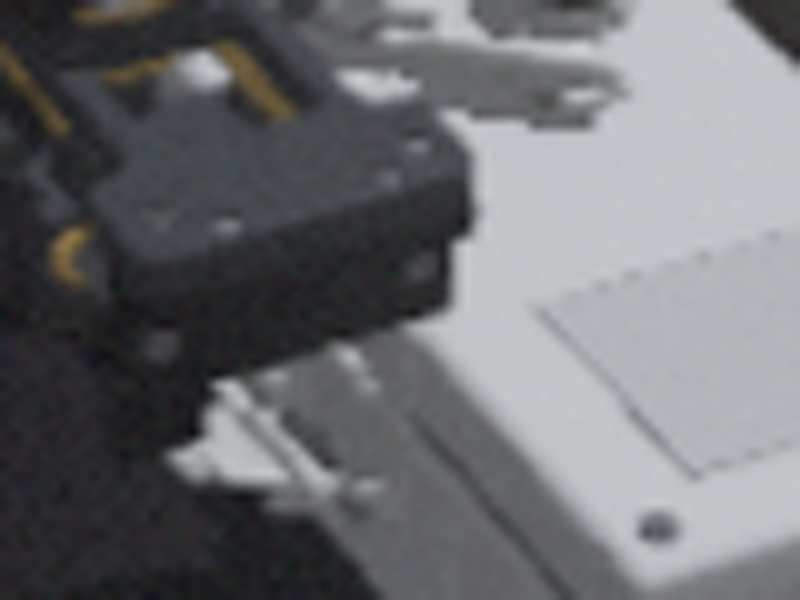

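>>> {"op": "carry_out", "data": {"steps": [[[0,0,-1.1],0,0.54],[[0,0,0],0,0.54],[[0,0,0],0,0.54]]}}

```text
time: 3.55
position: [0.4634, -0.1147, 0.1003]
tool_rot: [0.708, -0.706, 0.006, -0.006]
ft_force: [0.1, 1.0, 0.1]
grip_width: 0.0398
```

>>> {"op": "carry_out", "data": {"steps": [[[0.7,0,0],0,0.54],[[0.7,0,0],0,0.54],[[0.7,0,0],0,0.54],[[0.7,0,0],0,0.54]]}}

```text
time: 3.95
position: [0.4941, -0.1147, 0.1]
tool_rot: [0.708, -0.706, 0.006, -0.006]
ft_force: [-0.5, 0.1, 0.2]
grip_width: 0.04
```

>>> {"op": "carry_out", "data": {"steps": [[[0.7,0,0],0,0.54],[[0.7,0,0],0,0.54],[[0.6,0,0],0,0.54],[[0.1,0,0],0,0.54],[[0,0,0],0,0.54]]}}

```text
time: 4.45
position: [0.5192, -0.1149, 0.1002]
tool_rot: [0.709, -0.706, 0.007, -0.006]
ft_force: [-0.2, 0.6, 0.4]
grip_width: 0.04
```

Now at box x ≈ -97. Retreat and look.

>>> {"op": "carry_out", "data": {"steps": [[[-1,0,0],0,0.54],[[-1.8,0,0.5],0,0.54],[[-2,0,1],0,0.54],[[-0.5,0,0.5],0,0.54],[[0,0,0],0,0.54]]}}

```text
time: 4.95
position: [0.4603, -0.1137, 0.1201]
tool_rot: [0.709, -0.706, 0.005, -0.006]
ft_force: [0.2, 0.3, 0.4]
grip_width: 0.0399
```

```bash
python3 look.py side side4.png 265 195 80 60
```

```text
4.95 [ 0.4603 -0.1137  0.1201] [[-156.1  -28.2  120.1]] [ 0.709 -0.706  0.005 -0.006] [0.2 0.3 0.4] [-0.48  0.48  1.91  0.01  0.74  1.07]
10.0
```

View pics/side4.png

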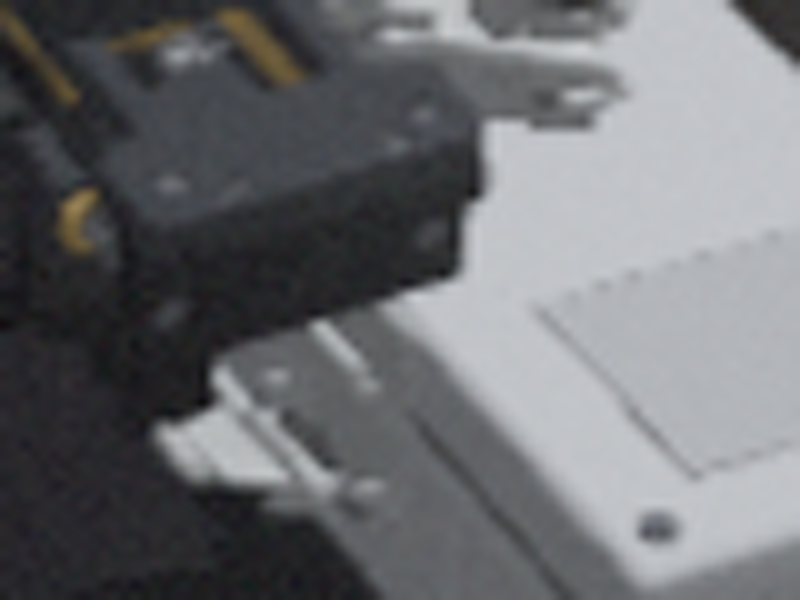

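```bash
python3 - <<'E'
from h import *
b=[.6161,-.0839,.0102]
d=lambda t:np.array([-np.sin(t),0,-np.cos(t)])
h=np.array([-89,0,50.]);y=np.array([0,1,0])
pr=lambda P:((proj(box2w(P,b),K['side'])[0]-[265,195]+.5)*10-.5).round(0)
print('hinge',pr(h+15*y),pr(h-15*y),'keeperlip',pr([-85,14,89]),pr([-85,-14,89]),'wall at z50',pr([-75,0,50]))
for th in (1.95,2.1):
  print(th,'tip',pr(h+46*d(th)+15*y),pr(h+46*d(th)-15*y),'piv',pr(h+11*d(th)+19*y),pr(h+11*d(th)-19*y))
  for ph in (0,.3,1.1): print(ph,'bar',pr(h+11*d(th)+40*d(th+.6+ph)+19*y),pr(h+11*d(th)+40*d(th+.6+ph)-19*y))
E
```

```text
hinge [277. 421.] [335. 491.] keeperlip [298. 296.] [354. 361.] wall at z50 [355. 440.]
1.95 tip [125. 416.] [180. 488.] piv [234. 410.] [306. 500.]
0 bar [156. 330.] [228. 420.]
0.3 bar [196. 302.] [269. 391.]
1.1 bar [308. 279.] [383. 367.]
2.1 tip [136. 393.] [192. 465.] piv [237. 405.] [309. 495.]
0 bar [178. 309.] [250. 399.]
0.3 bar [220. 286.] [294. 374.]
1.1 bar [328. 279.] [403. 366.]
```

>>> {"op": "carry_out", "data": {"steps": [[[-1,0,4],0,0.54],[[-1,0,4],0,0.54],[[-1,0,3],0,0.54],[[0,0,0],0,0.54]]}}

```text
time: 5.4
position: [0.4314, -0.1142, 0.2303]
tool_rot: [0.709, -0.706, 0.003, -0.005]
ft_force: [1.3, -0.2, -0.1]
grip_width: 0.0399
```

```bash
cat > comp.py <<'E'
import sys,cv2,numpy as np
from rig import robot,cams
def tile(im,x,y,w,h,W=400,H=300): return cv2.resize(im[y:y+h,x:x+w],(W,H),interpolation=cv2.INTER_CUBIC)
tag=sys.argv[1]; I={}
for n in ("side","scene","wrist"):
    c=cams.camera(n); I[n]=c["pixels"][:,:,::-1].copy(); cv2.imwrite(f"pics/{tag}_{n}.png",I[n])
    if n=="wrist": print({k:c[k] for k in("fx","cx","cy","eye","rotation")}, robot.get_obs()["position"])
out=np.vstack([np.hstack([tile(I["side"],265,195,60,45),tile(I["scene"],215,185,60,45)]),
 np.hstack([tile(I["wrist"],*map(int,sys.argv[2:6])),tile(I["wrist"],0,0,560,420)])])
cv2.imwrite(f"pics/{tag}.png",out)
E
python3 comp.py c1 170 100 200 150
```

```text
{'fx': 320.33704802048317, 'cx': 283.4914210801341, 'cy': 211.4639678446486, 'eye': array([ 0.50262358, -0.11431586,  0.3944366 ]), 'rotation': array([-0.08878292,  0.09321805, -0.69980569,  0.70263787])} [ 0.42976377 -0.11307382  0.22662644]
```

View pics/c1.png

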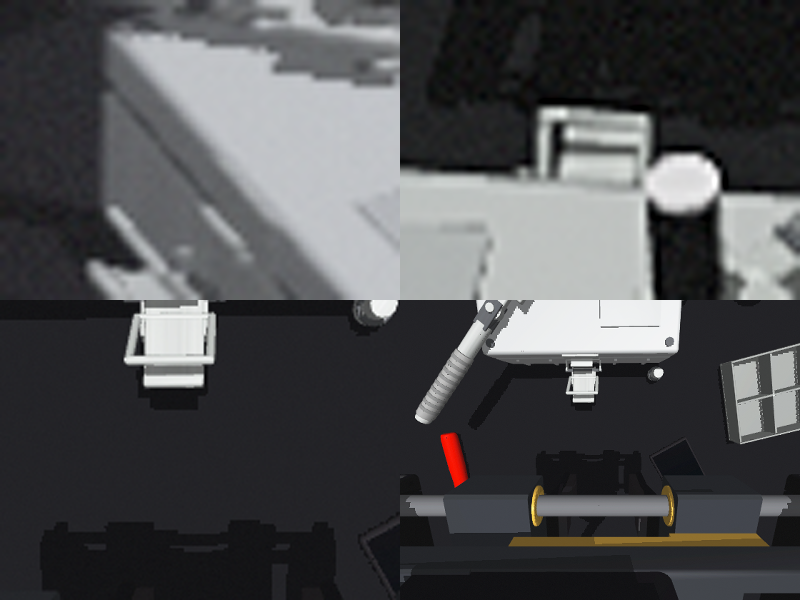

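```bash
cat >> h.py <<'E'
def unproj(u,v,cam,z):
    f,cx,cy,e,q=cam
    d=R.from_quat(q).apply([(u-cx)/f,-(v-cy)/f,-1.]); e=np.array(e)
    return e+d*(z-e[2])/d[2]
E
python3 - <<'E'
from h import *
b=[.6161,-.0839,.0102]
W=(320.337,283.491,211.464,[0.50262358,-0.11431586,0.3944366],[-0.08878292,0.09321805,-0.69980569,0.70263787])
for n,u,v,z in [('barL',232.5,129.5,.089),('barR',276,129.5,.089),('tipL',241.5,139.5,.07),('tipR',274,139.5,.07),('lidfrontR',276+0,118,.1)]:
    print(n,w2box(unproj(u,v,W,z),b).round(1))
# lid front corner from full tile (lower right: px=(u-400)*1.4,(v-300)*1.4)
for n,u,v,z in [('lidFL',486,355,.099),('lidFR',679,355,.099),('gripend',418,420,.113),('adapter',656,374,.038)]:
    P=unproj((u-400)*1.4,(v-300)*1.4,W,z);print(n,P.round(4),w2box(P,b).round(1))
E
```

```text
barL [[-115.8   20.    89. ]]
barR [[-116.   -20.3   89. ]]
tipL [[-125.5   14.6   70. ]]
tipR [[-125.7  -17.6   70. ]]
lidfrontR [[-106.1  -20.7  100. ]]
lidFL [0.5437 0.0283 0.099 ] [[-71.2 112.9  99. ]]
lidFR [ 0.5443 -0.204   0.099 ] [[ -73.1 -119.3   99. ]]
gripend [0.4668 0.1153 0.113 ] [[-147.2  200.7  113. ]]
adapter [ 0.5266 -0.1909  0.038 ] [[ -90.5 -106.1   38. ]]
```

```bash
python3 - <<'E'
from h import *
import cv2
W=(320.337,283.491,211.464,[0.50262358,-0.11431586,0.3944366],[-0.08878292,0.09321805,-0.69980569,0.70263787])
T=np.array([.4298,-.1135,.2275])
for n,o in dict(tipFL=(.0095,.035,-.022),tipFR=(.0095,.020,-.022),tipBR=(-.0095,.02,-.022),midFR=(.0095,.02,.02),rtipFL=(.0095,-.02,-.022),rtipFR=(.0095,-.035,-.022)).items():
    print(n,proj(T+o,W)[0].round(0), (proj(T+o,W)[0]*1.4286).round(0))
im=cv2.imread('pics/c1_wrist.png',0)
# ascii of brightness-stretched region around expected fingers
s=cv2.resize(im[215:345:4,140:430:4],None,fx=1,fy=1)
for r in s: print(''.join(' .:-=+*#%@'[min(9,int(v)//8)] for v in r))
E
```

```text
tipFL [228. 232.] [325. 332.]
tipFR [252. 232.] [360. 332.]
tipBR [252. 261.] [361. 372.]
midFR [243. 259.] [347. 370.]
rtipFL [316. 233.] [452. 332.]
rtipFR [340. 233.] [486. 332.]
=============:::=====:::::::::======::::::=====:::=====+::::::::::::=====
=============:::::::::::::::::::::::::::::::::::::===+::::::::::::::=====
=============::::::==::::::::=======::::::==::::::====:::::::::::::::====
=============:::::::::::::::::::::::::::::::::::::===:=::::::::::::::====
=============:::::::::::::::::::::::::::::::::::::=====:::::::::::::::+==
=============:::::::::::::::::::::::::::::==::::::=====*:::::.::::::::===
=============:::::::::::::::::::::::::::::==::::::=====::::::::::::::.:+=
=============:::::::::::::::::::::::::::::==::::::======+:.::::::.::::.==
===============::::::::::--:::::::::::::::==::--::-=====:-===============
==============--::::::::---:::::::::::::::==::--:::======--==============
=============-=-:::::::.---:::::::::::::::==::---::-=====--==============
=============++-:::::::----:::::::::::::::::::---:::=====-++=============
=============@@-:::::::==--:::
[... 823 characters left out ...]
=========-%==::::--@@@-%%%%%%%%%%%
%%%%%%%%%%%-@@@--::::===:=======::::============-===::::--@@@-%%%%%%%%%%%
%%%%%%%%%%%-@@---::::===-======::::=============-===::::---@@-%%%%%%%%%%%
%%%%%%%%%%%------::::===-======:::==============-===::::------%%%%%%%%%%%
%%%%%%%%%%%------::::===-=====::::==============-===::::------%%%%%%%%%%%
===========------::::========::::===============-===::::---+@@@@@@@@@@@@@
=====******++++++====********==+*###################++++***@@@@@@@@@@@@@@
=====@@@@@@@@@@@@@@@@@@@@@@@@@@@@@@@@@@@@@@@@@@@@@@@@@@@@@@@@@@@@@@@@@@@@
====@@@@@@@@@@@@@@@@@@@@@@@@@@@@@@@@@@@@@@@@@@@@@@@@@@@@@@@@@@@@@@@@@@@@@
===@@@@@@@@@@@@@@@@@@@@@@@@@@@@@@@@@@@@@@@@@@@@@@@@@@@@@@@@@@@@@@@@@@@@@@
```

>>> {"op": "carry_out", "data": {"steps": [[[1,0,-4],0,0.54],[[1,0,-4],0,0.54],[[1,0,-3],0,0.54],[[0,0,-1.4],0,0.54],[[0,0,0],0,0.54]]}}

```text
time: 6.05
position: [0.4604, -0.112, 0.0922]
tool_rot: [0.709, -0.705, -0.004, -0.003]
ft_force: [-0.7, -0.4, 0.3]
grip_width: 0.0403
```

>>> {"op": "carry_out", "data": {"steps": [[[0,0,0.9],0,0.54],[[0,0,0],0,0.54]]}}

```text
time: 6.25
position: [0.4596, -0.1113, 0.1]
tool_rot: [0.709, -0.705, -0.006, -0.002]
ft_force: [-0.4, 0.1, -0.3]
grip_width: 0.0401
```

>>> {"op": "carry_out", "data": {"steps": [[[0.8,0,0],0,0.54],[[0.8,0,0],0,0.54],[[0.8,0,0],0,0.54],[[0.8,0,0],0,0.54],[[0.7,0,0],0,0.54],[[0,0,0],0,0.54]]}}

```text
time: 6.85
position: [0.5054, -0.1127, 0.1042]
tool_rot: [0.709, -0.705, -0.001, -0.004]
ft_force: [-0.6, -0.4, -0.1]
grip_width: 0.04
```

>>> {"op": "carry_out", "data": {"steps": [[[0.6,0,0.3],0,0.54],[[0.6,0,0.2],0,0.54],[[0.6,0,0],0,0.54],[[0.6,0,0],0,0.54],[[0,0,0],0,0.54]]}}

```text
time: 7.35
position: [0.5311, -0.1124, 0.1095]
tool_rot: [0.709, -0.705, -0.002, -0.004]
ft_force: [-0.2, 0.2, -0.0]
grip_width: 0.0403
```

Retreat up/back to the earlier viewing pose and compare the wrist image with the earlier one.

>>> {"op": "carry_out", "data": {"steps": [[[-1,0,0.5],0,0.54],[[-2,0,1],0,0.54],[[-2,0,3],0,0.54],[[-2,0,4],0,0.54],[[-2,0,3],0,0.54],[[0,0,0],0,0.54]]}}

```text
time: 7.95
position: [0.4313, -0.1102, 0.2262]
tool_rot: [0.709, -0.705, -0.007, -0.002]
ft_force: [0.8, 0.2, -0.6]
grip_width: 0.0401
```

```bash
python3 comp.py c2 170 100 200 150; python3 - <<'E'
import cv2
for n in('c1','c2'):
    im=cv2.imread(f'pics/{n}_wrist.png',0)
    print(n)
    for r in im[86:152:2,222:290]: print(''.join(' .:-=+*#%@'[min(9,int(v)//26)] for v in r))
E
```

```text
{'fx': 320.33704802048317, 'cx': 283.4914210801341, 'cy': 211.4639678446486, 'eye': array([ 0.50694415, -0.11214818,  0.38968103]), 'rotation': array([-0.09132881,  0.10080373, -0.69829337,  0.70276883])} [ 0.43252843 -0.11014077  0.22298524]
c1
----------==-----*@@@@@@@@@@@@@@@@@@@@@@@@@@@@@*---------==---------
----------==-----*@@@@@@@@@@@@@@@@@@@@@@@@@@@@@*.......::==:::::::::
:         ==--  -@@@@@@@@@@@@@@@@@@@@@@@@@@@@@@=         -=:        
          ==--. -%%%%%%%%%%%%%%%%%%%%%%%%%%%%%*=        .#@-        
          -@=-.   .==...........................:.==    .#@-        
         .#@+-:::::-:::::::::::::::::::::::::::--=-=--==:%@+-       
         :*@*=======:::::::::::::::::::::::::::=========:%@+-       
         .--------=*:==========================%%%##::::..:::       
                  +%-==========================%%%%%.               
                  +%*%%%%%%%%%%%%%%%%%%%%%%%%%%%%%%%.               
               .::+#+%%%%%%%####%######%%%%%%%%%%*##==+.            
              -##*@@@@@@@@@@@@@@@@@@@@@@@@@@@@@@@@@@*##* ...........
..............*##**%#%%%%%
[... 3002 characters left out ...]
%#........
...............:--------+****************************+:::::.........
....................    ==============================. ............
....................    ==============================. ............
....................   :%%%%%%%%%%%%%%%%%%%%%%%%%%%%@%. ............
....................   -%%%%%%%%%%%%@@@@@@@@@@@@@@@@@%. ............
....................   .*############################+. ............
....................                                    ............
....................                                   .............
...........................                        .................
...........................                        .................
```

```bash
python3 - <<'E'
import cv2
im=cv2.imread('pics/w1.png',0)
im=cv2.resize(im,(560,420),interpolation=cv2.INTER_AREA)
print(190,214)
for r in im[214:280:2,190:290]: print(''.join(' .:-=+*#%@'[min(9,int((v/255)**.5*10))] for v in r))
im=cv2.imread('pics/side2.png',0); im=cv2.resize(im,(160,120),interpolation=cv2.INTER_AREA)
for r in im[50:105,40:120]: print(''.join(' .:-=+*#%@'[min(9,int((v/255)**.5*10))] for v in r))
E
```

```text
190 214
%%%%%%%%%%%%%%%%%%%%%%%%%%%%%%%%%%%%%%%%%%%%%%%%%%%%%%%%%%%%%%%%%%%%%%%%%%%%%%%%%%%%%%%%%%%%%%%%%%%%
%%%%%%%%%%%%%%%%%%%%%%%%%%%%%%%%%%%%%%%%%%%%%%%%%%%%%%%%%%%%%%%%%%%%%%%%%%%%%%%%%%%%%%%%%%%%%%%%%%%%
####################################################################################################
+++++++******************+++++++++++++++++++++++++++++++++++++++++++++++++++++++++=*##*+=-----------
-----+###############%%%%%%%%%%%%%%%%%%%%%%%%%%%%%%%%%%%%%%%%%%%%%%%%%%%%%%%%%%%*+=#%%**=-----------
-----*%%%%%%%%%%%%%%%%%%%%%%%%%%%%%%%%%%%%%%%%%%%%%%%%%%%%%%%%%%%%%%%%%%%%%%%%%%*+=#%%*+=-----------
::::::::::::::::::=+++----=++++++++++++***%%%%%%%%%%%%%%%%%%%%%%%%%%%#%%%#%%*----:-*%%+-::::::::::::
::::::::::::::::::::::::::=++++++++++++++*#%%#########################%%%#%%*:::::::.:::::::::::::::
:::::::::::::::::::::::::=++++++++++++++++****************************%%%#%%*:::::::::::::::::::::::
::::::::::::::::::::::::-+*++++++++++++++**********%%%%%%%%%%%%%%%%%%*+++++++:::::::::::::::::::::::
:::-------------:::::::::+++++++++++++++++++++++++*%%%%%%%#%%%%%%%%%#***++**+-----
[... 5995 characters left out ...]
===+**+++***********+++******##%%%%%###%%%%%%%%%%%%%
::--:---::---------------------=+**++************+++******#%%%%%***#%%%%%%%%%%%%
----:---------------------------=+****************+++******#%%%%***#%%%%%%%%%%%%
:-:-------------:-----------:----=+****************+++******#%%%%##%%%%%%%%%%###
---:-----:----------:-------------=+****************++*******#%%%%%%%%%%%%#####*
-:-------:-:-----------------------=+****************++*******#%%%%%%%%#####****
-----::------:--------:--------:----+*****************++******##%%%%####********
:---::------------------------------=+****************+++******#######**********
--:-------::----:--:-----------------=+****************+++*******##*************
```

>>> {"op": "carry_out", "data": {"steps": [[[1,-0.2,-4],0,0.54],[[1,0,-4],0,0.54],[[0.5,0,-3],0,0.54],[[0,0,-0.4],0,0.54],[[0,0,0],0,0.54]]}}

```text
time: 8.6
position: [0.4589, -0.1118, 0.1009]
tool_rot: [0.709, -0.705, -0.01, -0.001]
ft_force: [0.1, -0.7, -0.1]
grip_width: 0.0402
```

>>> {"op": "carry_out", "data": {"steps": [[[0.8,0,-0.4],0,0.54],[[0.8,0,0],0,0.54],[[0.8,0,0],0,0.54],[[0.8,0,0],0,0.54],[[0.8,0,0],0,0.54],[[0.5,0,0],0,0.54],[[0,0,0],0,0.54]]}}

```text
time: 9.3
position: [0.5116, -0.1131, 0.1012]
tool_rot: [0.71, -0.705, -0.005, -0.003]
ft_force: [-0.7, -0.9, 0.4]
grip_width: 0.0403
```

```bash
cat > asc.py <<'E'
import cv2,sys
from rig import robot,cams
im=cams.camera("wrist")["pixels"]; cv2.imwrite("pics/"+sys.argv[1],im[:,:,::-1]); im=cv2.cvtColor(im,cv2.COLOR_RGB2GRAY)
x,y,w,h=map(int,sys.argv[2:6]); print(robot.get_obs()["position"].round(4))
for r in im[y:y+h:2,x:x+w]: print(''.join(' .:-=+*#%@'[min(9,int((v/255)**.5*10))] for v in r))
E
python3 asc.py w3.png 195 190 85 90
```

```text
[ 0.5111 -0.1129  0.1011]
@@@@@@@@@@@@@@@@@@@@@@@@@@@@@@@@@@@@@@@@@@@@@@@@@@@@@@@@@@@@@@@@@@@@@@@@@@@@@@@@@@@@@
%%%%%%%%%%%%%%%%%%%%%%%%%%%%%%%%%%%%%%%%%%%%%%%%%%%%%%%%%%%%%%%%%%%%%%%%%%%%%%%%%%%%%
%%%%%%%%%%%%%%%%%%%%%%%%%%%%%%%%%%%%%%%%%%%%%%%%%%%%%%%%%%%%%%%%%%%%%%%%%%%%%%%%%%%%%
#####################################################################################
*****************************************+++++++++++++++++++++++++++++++++++**+:-#@@*
@@@@@@@@@@@@@@@@@@@@@@@@@@@@@@@@@@@@@@@@@@@@@@@@@@@@@@@@@@@@@@@@@@@@@@@@@@@@@%=--*@@*
%%%%%%%%%%%%@@@@@@@@@@@@@@@@@@@@@@@@@@@@@@@@@@@@@@@@@@@@@@@@@@@@@@@@@@@@@@@@@%**=#@@*
------------*@@%+***#@@@@@@@@@@@@@@@@@@@@@@@@@@@@@@@@@@@@@@@@@@@@@**************=#@@#
------------=@@%++++*@@@@@@@@@@@@@@@@@@@@@@@@@@@@@@@@@@@@@@@@@@@@@####****++++++=#@@*
--------------------+**********************************************@@@%@@%=----------
------------------+%%%%%%%%%%%%%%%%%%%%%%%%%%%%%%%%%%%%%%%%%%%%%%#*@@@%@@%=----------
------------------+@@@@@@@@@@@@@@@@@@@@@@@@@@@@@@@@@@@@@@@@@@@@@@#%@@@%@@%=----------
-------------::::::******@@@%@@@@@@@@@@@@@
[... 2095 characters left out ...]
+++++-::::::
+++++=:::-++++++++++=-::::::::::::-------------:::::=+++++++++++++++++++++++++-::::::
++++++:::+++**+***+-:::::::::::::-----------::::::::=*++****+**************+++-::::::
++++++=::+*******-::::::::::::::-----------:::::::::=***********************++:::::::
++++++=:::+++++-:::::::::::::::::::-:::-::::::::::::-+***+++*+*+*++***+++++++-:::::::
++++=+=----------------:----------------------------=+++++++++++++++++---------------
+++++++++++++++++++++++++++++++++++++++++++++++++++++++++++++++++++++++++++++++++++++
+++++++++++++++++++++++++++++++++++++++++++++++++++++++++++++++++++++++++++++++++++++
*************************************************************************************
```

```bash
python3 - <<'E'
from h import *
C1=(320.337,283.491,211.464,[0.50262358,-0.11431586,0.3944366],[-0.08878292,0.09321805,-0.69980569,0.70263787])
T1=np.array([.4298,-.1131,.2266]); q1=R.from_quat([.709,-.706,.003,-.005])
q3=R.from_quat([.71,-.705,-.005,-.003]); T3=np.array([.5111,-.1129,.1011])
rel=q1.inv(); e3=T3+q3.apply(rel.apply(np.array(C1[3])-T1)); r3=(q3*rel*R.from_quat(C1[4])).as_quat()
C3=(*C1[:3],e3,r3); print('cam3',e3.round(4))
for n,a,c in [('barL',(234,129.5),(206,267)),('barR',(275,129.5),(271,267)),('tipL',(242,139.5),None)]:
    if c is None: continue
    f=lambda P: np.r_[proj(P,C1)[0]-a,proj(P,C3)[0]-c]
    s=least_squares(f,[.5,-.08,.08],x_scale=.01); print(n,s.x.round(4),w2box(s.x,[.6195,-.0839,.0102]).round(1),s.fun.round(1))
E
```

```text
cam3 [ 0.5863 -0.1153  0.2679]
barL [ 0.5003 -0.0658  0.0884] [[-119.    19.3   88.4]] [-0.7 -0.1  0.4  0.1]
barR [ 0.5002 -0.1051  0.0871] [[-119.5  -19.9   87.1]] [ 0.8  0.  -0.5 -0. ]
```

>>> {"op": "carry_out", "data": {"steps": [[[-1,0,0],0,0.54],[[-2,0,0],0,0.54],[[-2,0,0],0,0.54],[[0,0,-0.8],0,0.54],[[0,0,-0.3],0,0.54],[[0,0,0],0,0.54]]}}

```text
time: 9.95
position: [0.4558, -0.1119, 0.0891]
tool_rot: [0.709, -0.705, -0.007, -0.002]
ft_force: [0.5, -0.3, 0.3]
grip_width: 0.04
```

>>> {"op": "carry_out", "data": {"steps": [[[0.8,0,0],0,0.54],[[0.8,0,0],0,0.54],[[0.8,0,0],0,0.54],[[0.7,0,0],0,0.54],[[0.7,0,0],0,0.54],[[0,0,0],0,0.54]]}}

```text
time: 10.55
position: [0.5016, -0.1129, 0.0891]
tool_rot: [0.71, -0.704, -0.005, -0.003]
ft_force: [0.5, 0.2, -0.1]
grip_width: 0.0403
```

```bash
python3 asc.py w4.png 195 170 85 96
```

```text
[ 0.5008 -0.1126  0.089 ]
@@@@@@@@@@@@@@@@@@@@@@@@@@@@@@@@@@@@@@@@@@@@@@@@@@@@@@@@@@@@@@@@@@@@@@@@@@@@@@@@@@@@@
@@@@@@@@@@@@@@@@@@@@@@@@@@@@@@@@@@@@@@@@@@@@@@@@@@@@@@@@@@@@@@@@@@@@@@@@@@@@@@@@@@@@@
@@@@@@@@@@@@@@@@@@@@@@@@@@@@@@@@@@@@@@@@@@@@@@@@@@@@@@@@@@@@@@@@@@@@@@@@@@@@@@@@@@@@@
@@@@@@@@@@@@@@@@@@@@@@@@@@@@@@@@@@@@@@@@@@@@@@@@@@@@@@@@@@@@@@@@@@@@@@@@@@@@@@@@@@@@@
%%%%%%%%%%%%%%%%%%%%%%%%%%%%%%%%%%%%%%%%%%%%%%%%%%%%%%%%%%%%%%%%%%%%%%%%%%%%%%%%%%%%%
%%%%%%%%%%%%%%%%%%%%%%%%%%%%%%%%%%%%%%%%%%%%%%%%%%%%%%%%%%%%%%%%%%%%%%%%%%%%%%%%%%%%%
#####################################################################################
**************************************++++++++++++++++++++++++++++++++++++++++=--***+
@@@@@@@@@@@@@@@@@@@@@@@@@@@@@@@@@@@@@@@@@@@@@@@@@@@@@@@@@@@@@@@@@@@@@@@@@@@@@+:::***+
@@@@@@@@@@@@@@@@@@@@@@@@@@@@@@@@@@@@@@@@@@@@@@@@@@@@@@@@@@@@@@@@@@@@@@@@@@@@@-::-@@@*
-------+***++==#@@@@@@@@@@@@@@@@@@@@@@@@@@@@@@@@@@@@@@@@@@@@@@@@%++##****+++++++=@@@*
-------#@@%+***#@@@@@@@@@@@@@@@@@@@@@@@@@@@@@@@@@@@@@@@@@@@@@@@@%***************=@@@#
-------*@@%+***#@@@@@@@@@@@@@@@@@@@@@@@@@@
[... 2353 characters left out ...]
%%%##:::::::
-----++****++-::::::::-********-:::::::::--::-------*****************=+#%%%%#*:::::::
-----=+***+++:::::::::-*******-:::::::::---------::-+****************=+#%%%%#*:::::::
-----=****++-:::::::::-******-:::::::::-----:-------+****************=+++***++:::::::
-----=***+++::::::::::=*****-:::::::::--------------+****************=+++***++:::::::
------**+*****************+-:::::::::---------------=*****+*++*+*+***+**+***+=:::::::
++=---*******************-:::::::::::------------:::=***********************+=:::::::
++++=-+****************-:::::::::::----------------:=***********************+-:::::::
+++++=+**************-:::::::::::---------------::--=****************++++++=:::::::::
```

```bash
cat >> h.py <<'E'
C1=(320.337,283.491,211.464,[0.50262358,-0.11431586,0.3944366],[-0.08878292,0.09321805,-0.69980569,0.70263787])
def wcam(T,q):
    T1=np.array([.4298,-.1131,.2266]); rel=R.from_quat([.709,-.706,.003,-.005]).inv(); q=R.from_quat(q)
    return (*C1[:3],np.array(T)+q.apply(rel.apply(np.array(C1[3])-T1)),(q*rel*R.from_quat(C1[4])).as_quat())
E
python3 - <<'E'
from h import *
W=wcam([.5008,-.1126,.089],[.71,-.704,-.005,-.003]); b=[.6195,-.0839,.0102]
d=lambda t:np.array([-np.sin(t),0,-np.cos(t)])
h=np.array([-89,0,50.]);y=np.array([0,1,0])
for th in (2.0,2.1,2.2):
  print(th,'tip',proj(box2w(h+46*d(th)+15*y,b),W)[0].round(0),'piv',proj(box2w(h+11*d(th)+19*y,b),W)[0].round(0))
  for ph in (0,.2,.4,.6,.9):
    P=h+11*d(th)+40*d(th+.6+ph); print(ph,P.round(0),'barL/R',proj(box2w(P+19*y,b),W)[0].round(0),proj(box2w(P-19*y,b),W)[0].round(0))
print('lid',proj(box2w([-75,0,99],b),W).round(0),'keeper',proj(box2w([[-86,14,87],[-86,-14,87]],b),W).round(0))
E
```

```text
2.0 tip [217. 264.] piv [213. 210.]
0 [-120.    0.   89.] barL/R [201. 261.] [268. 261.]
0.2 [-112.    0.   92.] barL/R [199. 251.] [267. 252.]
0.4 [-105.    0.   94.] barL/R [196. 239.] [267. 240.]
0.6 [-97.   0.  95.] barL/R [195. 226.] [267. 226.]
0.9 [-85.   0.  92.] barL/R [195. 203.] [267. 203.]
2.1 tip [215. 264.] piv [212. 210.]
0 [-116.    0.   92.] barL/R [199. 256.] [268. 257.]
0.2 [-108.    0.   94.] barL/R [197. 246.] [267. 246.]
0.4 [-100.    0.   96.] barL/R [195. 232.] [267. 233.]
0.6 [-92.   0.  95.] barL/R [194. 218.] [266. 218.]
0.9 [-81.   0.  91.] barL/R [195. 195.] [266. 195.]
2.2 tip [213. 263.] piv [212. 209.]
0 [-111.    0.   94.] barL/R [197. 251.] [267. 251.]
0.2 [-104.    0.   96.] barL/R [195. 239.] [267. 239.]
0.4 [-96.   0.  96.] barL/R [194. 225.] [266. 225.]
0.6 [-88.   0.  95.] barL/R [194. 210.] [266. 210.]
0.9 [-77.   0.  90.] barL/R [194. 187.] [266. 187.]
lid [[227. 187.]] keeper [[207. 203.]
 [258. 203.]]
```

>>> {"op": "carry_out", "data": {"steps": [[[-1,0,0],0,0.54],[[-2,0,0],0,0.54],[[-1,0,0],0,0.54],[[0,0,-0.9],0,0.54],[[0,0,-0.2],0,0.54],[[0,0,0],0,0.54]]}}

```text
time: 11.2
position: [0.4565, -0.1119, 0.0772]
tool_rot: [0.71, -0.705, -0.007, -0.003]
ft_force: [0.0, -0.4, -0.1]
grip_width: 0.0399
```

>>> {"op": "carry_out", "data": {"steps": [[[0.8,0,0],0,0.54],[[0.8,0,0],0,0.54],[[0.8,0,0],0,0.54],[[0.7,0,0],0,0.54],[[0.5,0,0],0,0.54],[[0,0,0],0,0.54]]}}

```text
time: 11.8
position: [0.4994, -0.1127, 0.0772]
tool_rot: [0.71, -0.704, -0.004, -0.004]
ft_force: [0.0, -0.2, 0.6]
grip_width: 0.0397
```

```bash
python3 asc.py w5.png 195 170 85 96
```

```text
[ 0.4988 -0.1126  0.0772]
@@@@@@@@@@@@@@@@@@@@@@@@@@@@@@@@@@@@@@@@@@@@@@@@@@@@@@@@@@@@@@@@@@@@@@@@@@@@@@@@@@@@@
@@@@@@@@@@@@@@@@@@@@@@@@@@@@@@@@@@@@@@@@@@@@@@@@@@@@@@@@@@@@@@@@@@@@@@@@@@@@@@@@@@@@@
@@@@@@@@@@@@@@@@@@@@@@@@@@@@@@@@@@@@@@@@@@@@@@@@@@@@@@@@@@@@@@@@@@@@@@@@@@@@@@@@@@@@@
@@@@@@@@@@@@@@@@@@@@@@@@@@@@@@@@@@@@@@@@@@@@@@@@@@@@@@@@@@@@@@@@@@@@@@@@@@@@@@@@@@@@@
%%%%%%%%%%%%%%%%%%%%%%%%%%%%%%%%%%%%%%%%%%%%%%%%%%%%%%%%%%%%%%%%%%%%%%%%%%%%%%%%%%%%%
%%%%%%%%%%%%%%%%%%%%%%%%%%%%%%%%%%%%%%%%%%%%%%%%%%%%%%%%%%%%%%%%%%%%%%%%%%%%%%%%%%%%%
#####################################################################################
*********************************++++++++++++++++++++++++++++++++++++++++++**=::=***=
@@@@@@@@@@@@@@@@@@@@@@@@@@@@@@@@@@@@@@@@@@@@@@@@@@@@@@@@@@@@@@@@@@@@@@@@@@@@+:::+***=
@@@@@@@@@@@@@@@@@@@@@@@@@@@@@@@@@@@@@@@@@@@@@@@@@@@@@@@@@@@@@@@@@@@@@@@@@@@@-:::*@@@=
--+***+++=%@@@@@@@@@@@@@@@@@@@@@@@@@@@@@@@@@@@@@@@@@@@@@@@@@@@@*+++++++++-=====-#@@@=
--#@@%++**#@@@@@@@@@@@@@@@@@@@@@@@@@@@@@@@@@@@@@@@@@@@@@@@@@@@@****************=*@@@*
--#@@@++**#@@@@@@@@@@@@@@@@@@@@@@@@@@@@@@@
[... 2353 characters left out ...]
=:::::::::::
-----:::::::::::::-************-:::::::::-----:-----**@@@@@@@@@@@@@%=::::::::::::::::
------::::::::::::-***********-:::::::::----:---::--+***************=::::::::::::::::
-----:::::::::::::-**********-:::::::::-------:--:--+***************=::::::::::::::::
------::::::::::::-*********-::::::::::-:-:-------:-+***************=::::::::::::::::
------::::::::::::=********-:::::::::---------------+***************-::::::::::::::::
++=---::::::::::::=******-:::::::::::--------------:+***************-::::::::::::::::
++++=-::::::::::::=****-:::::::::::----------------:+***************-::::::::::::::::
+++++=::::::::::::+*+-::::::::::::--------------:::-=+++++++++++++**-::::::::::::::::
```

```bash
python3 - <<'E'
from h import *
S=K['side']
uv=lambda p:np.array([225,150])+(np.array(p)+.5)/5-.5
a,c=uv((268,458)),uv((438,382))
f=lambda p: np.r_[proj([.4603-p[2],p[0],p[1]],S)[0]-a, proj([.4603+p[2],p[0],p[1]],S)[0]-c]
s=least_squares(f,[-.2,.16,.037],x_scale=.01); print('y,z,half',s.x.round(4),s.fun.round(1))
# with half fixed at .0375
f2=lambda p: f([*p,.0375]); s=least_squares(f2,[-.2,.16],x_scale=.01); print(s.x.round(4),s.fun.round(1))
W=wcam([.4988,-.1126,.0772],[.71,-.704,-.004,-.004]); b=[.6195,-.0839,.0102]
d=lambda t:np.array([-np.sin(t),0,-np.cos(t)]); h=np.array([-89,0,50.]);th=2.0
for ph in np.arange(0,.5,.1):
    P=h+11*d(th)+40*d(th+.6+ph); print(ph.round(1),P.round(0),box2w(P,b).round(3),proj(box2w(P,b),W)[0].round(0))
E
```

```text
y,z,half [-0.2041  0.1825  0.0398] [-0.7 -2.2  0.7  2.3]
[-0.2044  0.1828] [ 0.4 -2.5 -0.2  2.6]
0.0 [-120.    0.   89.] [[ 0.5   -0.085  0.089]] [231. 267.]
0.1 [-116.    0.   91.] [[ 0.503 -0.085  0.091]] [230. 262.]
0.2 [-112.    0.   92.] [[ 0.507 -0.085  0.092]] [229. 257.]
0.3 [-109.    0.   93.] [[ 0.511 -0.085  0.093]] [228. 251.]
0.4 [-105.    0.   94.] [[ 0.515 -0.085  0.094]] [227. 244.]
```

>>> {"op": "carry_out", "data": {"steps": [[[0.6,0,0.3],0,0.54],[[0.6,0,0.3],0,0.54],[[0.5,0,0],0,0.54],[[0,0,0],0,0.54]]}}

```text
time: 12.25
position: [0.5166, -0.1124, 0.0839]
tool_rot: [0.71, -0.704, -0.005, -0.003]
ft_force: [0.1, -0.2, -0.0]
grip_width: 0.0395
```

```bash
python3 asc.py w6.png 195 150 85 110
```

```text
[ 0.5161 -0.1123  0.0838]
%%%%%%%%%%%%%%%%%%%%%%%%%%%%%%%%%%%%%%%%%%%%%%%%%%%%%%%%%%%%%%%%%%%%%%%%%%%%%%%%%%%%%
%%%%%%%%%%%%%%%%%%%%%%%%%%%%%%%%%%%%%%%%%%%%%%%%%%%%%%%%%%%%%%%%%%%%%%%%%%%%%%%%%%%%%
%%%%%%%%%%%%%%%%%%%%%%%%%%%%%%%%%%%%%%%%%%%%%%%%%%%%%%%%%%%%%%%%%%%%%%%%%%%%%%%%%%%%%
%%%%%%%%%%%%%%%%%%%%%%%%%%%%%%%%%%%%%%%%%%%%%%%%%%%%%%%%%%%%%%%%%%%%%%%%%%%%%%%%%%%%#
%%%%%%%%%%%%%%%%%%%%%%%%%%%%%%%%%%%%%%%%%%%%%%%%%%%%%%%%%%%%%%%%%%%%%%%%%%%%%%%%%%%%*
%%%%%%%%%%%%%%%%%%%%%%%%%%%%%%%%%%%%%%%%%%%%%%%%%%%%%%%%%%%%%%%%%%%%%%%%%%%%%%%%%%%%%
%%%%%%%%%%%%%%%%%%%%%%%%%%%%%%%%%%%%%%%%%%%%%%%%%%%%%%%%%%%%%%%%%%%%%%%%%%%%%%%%%%%%%
%%%%%%%%%%%%%%%%%%%%%%%%%%%%%%%%%%%%%%%%%%%%%%%%%%%%%%%%%%%%%%%%%%%%%%%%%%%%%%%%%%%%%
%%%%%%%%%%%%%%%%%%%%%%%%%%%%%%%%%%%%%%%%%%%%%%%%%%%%%%%%%%%%%%%%%%%%%%%%%%%%%%%%%%%%%
%%%%%%%%%%%%%%%%%%%%%%%%%%%%%%%%%%%%%%%%%%%%%%%%%%%%%%%%%%%%%%%%%%%%%%%%%%%%%%%%%%%%%
%%%%%%%%%%%%%%%%%%%%%%%%%%%%%%%%%%%%%%%%%%%%%%%%%%%%%%%%%%%%%%%%%%%%%%%%%%%%%%%%%%%%%
%%%%%%%%%%%%%%%%%%%%%%%%%%%%%%%%%%%%%%%%%%%%%%%%%%%%%%%%%%%%%%%%%%%%%%%%%%%%%%%%%%%%%
%%%%%%%%%%%%%%%%%%%%%%%%%%%%%%%%%%%%%%%%%%
[... 2955 characters left out ...]
*:::::::::::
::::::::::::::::::::-+++++++++++++::::::::::::::::::+%%%%%%%%%%%%%%%%%%%%*:::::::::::
----::::::::::::::::-++++++++++++:::::::::::::::::::+%%%%%%%%%%%%%%%%%%%%*:.:::::::::
-----:::::::::::::::=+++++++++*+.:::::.:::::::::::::+++++++++***++**++***+:::::::::::
-:-:::::::::::::::::::--+++++++-:::::.:.::::::::::::+++++++++****+**++----:::::::::::
:---:::::::::::::::::::-++++++-:.:::::.:::::::::::::++++++++*****+***+-::::::::::::::
:-:--::::::::::::::::::-+++++-::.:.:.:.:::::::::::::++*++++++***+****+-::::::::::::::
--:--::::::::::::::::::=++++-::::::::.::::------::::++++++++*********+-::::::::::.:::
--::--:::::::::::::::::=+++-..::::::.:--:------:::::=+*+++++*********+-:::::::.::::::
```

>>> {"op": "carry_out", "data": {"steps": [[[0.4,0,0.2],0,0.54],[[0,0,0],0,0.54],[[-0.6,0,0],0,0.54],[[-1,0,0],0,0.54],[[-2,0,0],0,0.54],[[-1.5,0,0],0,0.54],[[0,0,0],0,0.54]]}}

```text
time: 13.0
position: [0.4635, -0.1111, 0.0856]
tool_rot: [0.71, -0.704, -0.008, -0.002]
ft_force: [-0.4, 1.1, -0.5]
grip_width: 0.0399
```

```bash
python3 asc.py w7.png 195 130 85 90; python3 - <<'E'
from h import *
from rig import robot
o=robot.get_obs(); W=wcam(o["position"],o["tool_rot"]); b=[.6195,-.0839,.0102]
d=lambda t:np.array([-np.sin(t),0,-np.cos(t)]); h=np.array([-89,0,50.])
for th in(1.95,2.05):
  print('tip',proj(box2w(h+46*d(th),b),W)[0].round(0),'piv',proj(box2w(h+11*d(th),b),W)[0].round(0))
  for ph in (0,.4,.6,.8,1,1.2): print(th,ph,proj(box2w(h+11*d(th)+40*d(th+.6+ph),b),W)[0].round(0))
E
```

```text
[ 0.4648 -0.1115  0.0857]
-*######***@@@@@@@@@@@@@@@@@@@@@@@@@@@@@@@@@@@@@@@@@@@@@@@@@@@@@@@+++++++**#####*++=@
:-*######*********************************************************======+**#####***=@
-::*######**+============================================================**#####***=@
::::+######**+===========++++++++++++++++++++++++++++++++++++++++++***++=+*#####***=*
:::::+######**+-====%@*********************************************@@@@@@**#####*=---
::::-:+######**=:::-@@*********************************************@@@@@@***#####=:::
-------+*#####**+---@@******************************************#**@@@@@@***#####+::-
--------+*#####**=--@@@%@@@@@@@@@@@@@@@@@@@@@@@@@@@@@@@@@@@@@@@@@@@@@@@@@***#####*::-
----------*#####**=-@@@%@@@@@@@@@@@@@@@@@@@@@@@@@@@@@@@@@@@@@@@@@@@@@@@@@***#####*::-
-----------*#####***%%%%@@@@@@@@@@@@@@@@@@@@@@@@@@%%%%@@@@@@@@@@@@@@@@@%%****####*::-
------------*#####*#@@@@@@@@@@@@@@@@@@@@@@@@@@@@@@@@@@@@@@@@@@@@@@@@@@@@@@@**####*=--
-------------+#####@@@@@%%%@%@@@@@@@@@@@@@@@@@@@@@@@@@@@@@@@@@@@@@@@@@@@@@@%*#####=--
--------------=*###%@@@@@@@@@@@@@@@@@@@@@@
[... 2403 characters left out ...]
@@@@@@@@@@@@@@@@@@@@@@@@@@@@@@@@@%=-------------
----------------------=+++++++++++++++++++++++++++++++++++++++++++++++---------------
-----------:::::::::::::-:::::::::::::::::::::---------------------------------------
--------::::::::::::::::::::::::::::::::::::::---------------------------------------
--------:::::::-::::::::::::::::::::::-:::::::---------------------------------------
tip [240. 212.] piv [241. 155.]
1.95 0 [234. 204.]
1.95 0.4 [231. 178.]
1.95 0.6 [230. 163.]
1.95 0.8 [229. 146.]
1.95 1 [229. 130.]
1.95 1.2 [230. 115.]
tip [239. 210.] piv [241. 154.]
2.05 0 [233. 198.]
2.05 0.4 [230. 170.]
2.05 0.6 [229. 154.]
2.05 0.8 [229. 137.]
2.05 1 [229. 121.]
2.05 1.2 [230. 108.]
```

>>> {"op": "carry_out", "data": {"steps": [[[0.5,0,1],0,0.54],[[1,0,0.5],0,0.54],[[1.1,0,0],0,0.54],[[0,0,0],0,0.54]]}}

```text
time: 13.45
position: [0.4948, -0.1125, 0.1016]
tool_rot: [0.71, -0.705, -0.005, -0.003]
ft_force: [-0.1, 1.2, -0.7]
grip_width: 0.0398
```

>>> {"op": "carry_out", "data": {"steps": [[[-0.3,0,-1],0,0.54],[[0,0,-1],0,0.54],[[0,0,-1],0,0.54],[[0,0,-1],0,0.54],[[0,0,-0.7],0,0.54],[[0,0,0],0,0.54]]}}

```text
time: 14.05
position: [0.4897, -0.1114, 0.0482]
tool_rot: [0.71, -0.704, -0.007, -0.002]
ft_force: [0.0, 0.1, 0.7]
grip_width: 0.0401
```

```bash
python3 asc.py w8.png 180 150 110 125
```

```text
[ 0.4899 -0.1115  0.0486]
@@@@@@@@@@@@@@@@@@@@@@@@@@@@@@@@@@@@@@@@@@@@@@@@@@@@@@@@@@@@@@@@@@@@@@@@@@@@@@@@@@@@@@@@@@@@@@@@@@@@@@@@@@@@@@
@@@@@@@@@@@@@@@@@@@@@@@@@@@@@@@@@@@@@@@@@@@@@@@@@@@@@@@@@@@@@@@@@@@@@@@@@@@@@@@@@@@@@@@@@@@@@@@@@@@@@@@@@@@@@@
@@@@@@@@@@@@@@@@@@@@@@@@@@@@@@@@@@@@@@@@@@@@@@@@@@@@@@@@@@@@@@@@@@@@@@@@@@@@@@@@@@@@@@@@@@@@@@@@@@@@@@@@@@@@@@
@@@@@@@@@@@@@@@@@@@@@@@@@@@@@@@@@@@@@@@@@@@@@@@@@@@@@@@@@@@@@@@@@@@@@@@@@@@@@@@@@@@@@@@@@@@@@@@@@@@@@@@@@@@@@@
@@@@@@@@@@@@@@@@@@@@@@@@@@@@@@@@@@@@@@@@@@@@@@@@@@@@@@@@@@@@@@@@@@@@@@@@@@@@@@@@@@@@@@@@@@@@@@@@@@@@@@@@@@@@@@
@@@@@@@@@@@@@@@@@@@@@@@@@@@@@@@@@@@@@@@@@@@@@@@@@@@@@@@@@@@@@@@@@@@@@@@@@@@@@@@@@@@@@@@@@@@@@@@@@@@@@@@@@@@@@@
@@@@@@@@@@@@@@@@@@@@@@@@@@@@@@@@@@@@@@@@@@@@@@@@@@@@@@@@@@@@@@@@@@@@@@@@@@@@@@@@@@@@@@@@@@@@@@@@@@@@@@@@@@@@@@
@@@@@@@@@@@@@@@@@@@@@@@@@@@@@@@@@@@@@@@@@@@@@@@@@@@@@@@@@@@@@@@@@@@@@@@@@@@@@@@@@@@@@@@@@@@@@@@@@@@@@@@@@@@@@@
%%%%%%%%%%%%%%%%%%%%%%%%%%%%%%%%%%%%%%%%%%%%%%%%%%%%%%%%%%%%%%%%%%%%%%%%%%%%%%%%%%%%%%%%%%%%%%%%%%%%%%%%%%%%%%
%%%%%%%%%%%%%%%%%%%%%%%%%%%%%%%%%%%%%%%%%%%%%%%%%%%%%%%%%%%%%%%%%%%%%%%%%%%
[... 5218 characters left out ...]
********-:::::::::::::::::::::::::
--------=###**++++++=::::::::::*++++-:::::::::::-------------------=+++++++++++++*+*-:::::::::::::::::::::::::
--------####*+++++++*-::::::::+***-:::::::::::::-------------------=***************+-:::::::::::::::::::::::::
-------####**+++++*++=::::::::+*-::::::::::::::--------------------=****************-:::::::::::::::::::::::::
------+%%##***++++++++::::::::::::::::::::::-:-----------:---------=****************-:::::::::::::::::::::::::
------+*%%#++*++++++++---------------------------------------------=++++++++++++++++--------------------------
-----=**%#*++*++++++++++++++++++++++++++++++++++++++++++++++++++++++++++++++++++++++++++++++++++++++++++++++++
```

>>> {"op": "carry_out", "data": {"steps": [[[0,0,-0.7],0,0.54],[[0.2,0,-0.6],0,0.54],[[0.4,0,-0.1],0,0.54],[[0.4,0,0],0,0.54]]}}

```text
time: 14.5
position: [0.4985, -0.111, 0.0337]
tool_rot: [0.71, -0.704, -0.009, -0.002]
ft_force: [-2.2, -0.7, 1.1]
grip_width: 0.0399
```

>>> {"op": "carry_out", "data": {"steps": [[[0.4,0,0],0,0.54],[[0.4,0,0],0,0.54],[[0.4,0,0],0,0.54]]}}

```text
time: 14.8
position: [0.5058, -0.1094, 0.0334]
tool_rot: [0.711, -0.703, -0.014, 0.002]
ft_force: [-6.7, -2.7, 1.3]
grip_width: 0.0398
```

>>> {"op": "carry_out", "data": {"steps": [[[0.5,-0.1,0],0,0.54],[[0.5,0,0],0,0.54],[[0.4,0,0],0,0.54]]}}

```text
time: 15.1
position: [0.5107, -0.1081, 0.0323]
tool_rot: [0.713, -0.7, -0.024, 0.008]
ft_force: [-6.5, -2.9, 0.2]
grip_width: 0.04
```

>>> {"op": "carry_out", "data": {"steps": [[[0.7,-0.1,0.1],0.5,0.54],[[0.7,-0.1,0.1],0.5,0.54],[[0.5,0,0],0,0.54]]}}

```text
time: 15.4
position: [0.5167, -0.1076, 0.0323]
tool_rot: [0.722, -0.691, -0.037, 0.016]
ft_force: [-12.0, -5.0, 6.9]
grip_width: 0.0397
```

>>> {"op": "carry_out", "data": {"steps": [[[-1,0,0.2],0,0.54],[[-2,0,0.3],0,0.54],[[-2,0,0.5],0,0.54],[[0,0,0],0,0.54]]}}

```text
time: 15.8
position: [0.4708, -0.109, 0.0433]
tool_rot: [0.722, -0.692, -0.031, 0.014]
ft_force: [-0.5, 0.5, 0.6]
grip_width: 0.0399
```

```bash
python3 asc.py w9.png 180 120 110 125; python3 - <<'E'
from rig import robot
from scipy.spatial.transform import Rotation as R
o=robot.get_obs(); print(R.from_quat(o["tool_rot"]).as_matrix().round(3))
E
```

```text
[ 0.473  -0.1098  0.0433]
@@@@@@@@@@@@@@@@@@@@@@@@@@@@@@@@@@@@@@@@@@@@@@@@@@@@@@@@@@@@@@@@@@@@@@@@@@@@@@@@@@@@@@@@@@@@@@@@@@@@@@@@@@@@@@
%%%%%%%%%%%%%%%%%%%%%%%%%%%%%%%%%%%%%%%%%%%%%%%%%%%%@%@%%%@@@@@@@@@@@@@@@@@@@@@@@@@@@@@@@@@@@@@@@@@@@@@@@@@@@@
%%%%%%%%%%%%%%%%%%%%%%%%%%%%%%%%%%%%%%%%%%%%%%%%%%%%%%%%%%%%%%%%%%%%%%%%%%%%%%%%%%%%%%%%%%%%%%%%%%%%%%%%%%%%%%
###########################################%%%%%%%%%%%%%%%%%%%%%%%%%%%%%%%%%%%%%%%%%%%%%%%%%%%%%%%%%%%%%%%%%%%
#**************************************************####################################################%%%%%%%
@@@@@@@@@@@@@@@@@@@@@@@@@@@@@@@@@@@@@@@%%%%%%%%%#####***##########********************************************
@@@@@@@@@@@@@@@@@@@@@@@@@@@@@@@@@@@@@@@@@@@@@@@@@@@@@@@@@@@@@@@@@@@@@@@@@@@@@@@@@@@@@@@@@@@@@@@@@@%%%#++:+****
@@@@@@@@@@@@@@@@@@@@@@@@@@@@@@@@@@@@@@@@@@@@@@@@@@@@@@@@@@@@@@@@@@@@@@@@@@@@@@@@@@@@@@@@@@@@@@@@@@@@@@+:-+****
*****************************########%%%%%%%@@@@@@@@@@@@@@@@@@@@@@@@@@@@@@@@@@@@@@@@@@@@@@@@@@@@@@@@@@=:-*****
***************************************************************************
[... 5291 characters left out ...]
:::::::-:::::-::::::::::::-::-:::-::::::::::::::::::::-:::::::::::::::-:
::-::-::::::::::::::::::-::::::::-:::::::-::::-::::::::::::-:::::::::-::::::::::::::::-:::-::::::::::-:::::-::
::::::::::::::::::::::::::::::::::::::-:::-:::::::::-:::::::::-:::::::::-:::::::--:::-::::::::::::::::::::::::
:::::::::::::::-::::::-::::::::::::::::-::-:::::::::::::::::::::::-:::::::::::::::::::::::::::::::::::::::::-:
:::::::::::::::::::--:::-:::::::::::::::::::::::::::::::::::::::-:::::::::::::::::::::::::::::::::::::::::::::
:-::-:::::::-::::::::--:::::::::-:::::-:::::::::::::::::::---------:::::::::::::-:::::::::::::-:::::::::::::::
[[ 0.042 -0.997 -0.06 ]
 [-0.999 -0.043  0.022]
 [-0.024  0.059 -0.998]]
```

>>> {"op": "carry_out", "data": {"steps": [[[-1,0.5,4],0,0.54],[[-1,0.5,4],0,0.54],[[-1,1,4],0,1],[[0,1,4],0,1],[[0,0,0],0,1]]}}

```text
time: 16.35
position: [0.4526, -0.0815, 0.2072]
tool_rot: [0.721, -0.693, -0.024, 0.009]
ft_force: [0.3, -0.1, 0.2]
grip_width: 0.0231
```

```bash
python3 comp.py c3 160 60 200 150; python3 - <<'E'
from rig import robot
o=robot.get_obs();print(o["time"],o["tool_rot"].round(3),o["q"].round(2))
E
```

```text
{'fx': 320.33704802048317, 'cx': 283.4914210801341, 'cy': 211.4639678446486, 'eye': array([ 0.53202819, -0.08210743,  0.36568833]), 'rotation': array([-0.10556686,  0.11885239, -0.68345048,  0.7124782 ])} [ 0.44844038 -0.0808294   0.20212268]
16.5 [ 0.72  -0.693 -0.029  0.012] [-0.42  0.35  1.82 -0.    1.04  1.11]
```

View pics/c3.png

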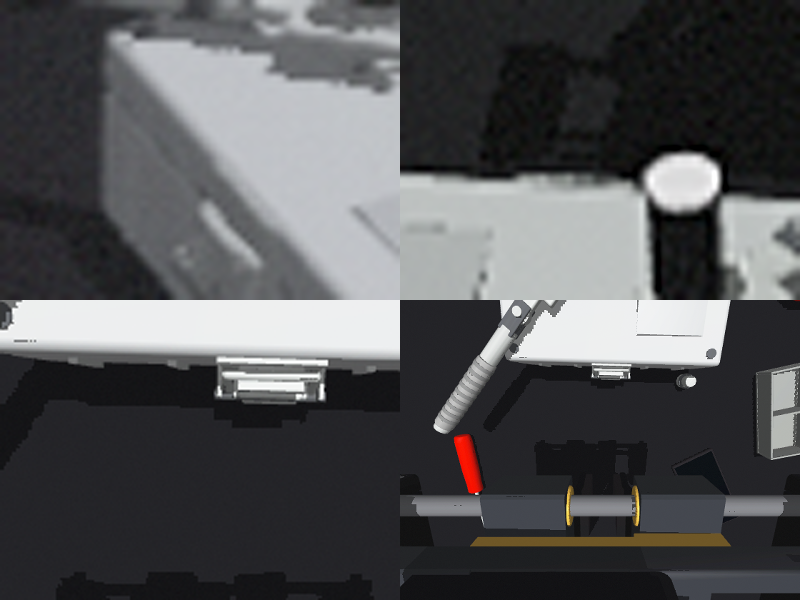

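```bash
python3 - <<'E'
from h import *
W=(320.337,283.491,211.464,[.53202819,-.08210743,.36568833],[-.10556686,.11885239,-.68345048,.7124782])
b=[.6195,-.0839,.0102]
for n,u,v,z in [('end',441,428,.113),('gripstart',484,355,.113),('lidFL',506,358,.096),('lidFR',724,366,.096),('sdriver',475,490,.02)]:
    P=unproj((u-400)*1.4,(v-300)*1.4,W,z); q=w2box(P,b)[0]; r=q[:2]-[10,55]; print(n,P.round(3),q.round(1),np.hypot(*r).round(1),np.arctan2(-r[0],r[1]).round(3))
E
```

```text
end [0.468 0.107 0.113] [-149.7  192.6  113. ] 210.8 0.86
gripstart [0.547 0.047 0.113] [-70.7 132.1 113. ] 111.6 0.808
lidFL [0.546 0.032 0.096] [-72.  116.6  96. ] 102.6 0.927
lidFR [ 0.547 -0.208  0.096] [ -74. -123.   96.] 196.8 2.701
sdriver [0.338 0.138 0.02 ] [-279.6  224.6   20. ] 335.6 1.041
```

>>> {"op": "carry_out", "data": {"steps": [[[0,2,0],0,1],[[0.5,3,0],0,1],[[0.5,3,0],0,1],[[1,3,0],0,1],[[0.5,1,0],0,1],[[0,0,0],0,1]]}}

```text
time: 17.1
position: [0.4729, 0.0414, 0.1923]
tool_rot: [0.718, -0.695, -0.036, 0.016]
ft_force: [-0.2, 0.1, -0.2]
grip_width: 0.0002
```

>>> {"op": "carry_out", "data": {"steps": [[[0,0,-3],0,1],[[0,0,-3],0,1],[[0,0,-1.8],0,1],[[0,0,-0.5],0,1],[[0,0,0],0,1]]}}

```text
time: 17.6
position: [0.4725, 0.0366, 0.1037]
tool_rot: [0.717, -0.695, -0.036, 0.018]
ft_force: [0.3, 0.2, 0.8]
grip_width: 0.0006
```

>>> {"op": "carry_out", "data": {"steps": [[[0.6,0.8,0],0,1],[[0.6,0.8,0],0,1],[[0.6,0.7,0],0,1],[[0.6,0.7,0],0,1],[[0.6,0.7,0],0,1],[[0.6,0.6,0],0,1]]}}

```text
time: 18.2
position: [0.5103, 0.0805, 0.1059]
tool_rot: [0.718, -0.695, -0.036, 0.019]
ft_force: [-1.7, -2.8, -1.0]
grip_width: 0.0008
```

>>> {"op": "carry_out", "data": {"steps": [[[0.7,0.6,-0.1],0,1],[[0.7,0.6,-0.1],0,1],[[0.7,0.5,0],0,1],[[0.7,0.5,0],0,1]]}}

```text
time: 18.6
position: [0.541, 0.1043, 0.1044]
tool_rot: [0.718, -0.695, -0.035, 0.019]
ft_force: [-1.9, -2.9, 1.0]
grip_width: 0.0005
```

>>> {"op": "carry_out", "data": {"steps": [[[0.8,0.4,0],0,1],[[0.7,0.3,0],0,1]]}}

```text
time: 18.8
position: [0.5568, 0.1121, 0.1042]
tool_rot: [0.718, -0.695, -0.035, 0.02]
ft_force: [-1.3, -2.9, 1.7]
grip_width: 0.0006
```

>>> {"op": "carry_out", "data": {"steps": [[[0.6,0.2,0],0,1]]}}

```text
time: 18.9
position: [0.5631, 0.1145, 0.1041]
tool_rot: [0.718, -0.695, -0.036, 0.02]
ft_force: [-2.4, -3.7, 0.5]
grip_width: 0.0007
```

>>> {"op": "carry_out", "data": {"steps": [[[0.6,0.2,0],0,1]]}}

```text
time: 19.0
position: [0.5674, 0.1161, 0.1037]
tool_rot: [0.718, -0.694, -0.037, 0.023]
ft_force: [-7.9, -7.6, 2.5]
grip_width: 0.0007
```

>>> {"op": "carry_out", "data": {"steps": [[[0.5,0.1,0],0,1]]}}

```text
time: 19.1
position: [0.5692, 0.1166, 0.1033]
tool_rot: [0.719, -0.694, -0.04, 0.026]
ft_force: [-8.6, -4.8, 4.4]
grip_width: 0.0001
```

>>> {"op": "carry_out", "data": {"steps": [[[0.5,0.1,0],0,1]]}}

```text
time: 19.2
position: [0.5706, 0.1171, 0.1031]
tool_rot: [0.719, -0.693, -0.043, 0.03]
ft_force: [-8.0, -4.7, 6.3]
grip_width: 0.0005
```

>>> {"op": "carry_out", "data": {"steps": [[[0.7,0.1,0.1],0,1]]}}

```text
time: 19.3
position: [0.5734, 0.1178, 0.1038]
tool_rot: [0.719, -0.693, -0.046, 0.034]
ft_force: [-8.7, -3.1, 4.3]
grip_width: 0.0002
```

>>> {"op": "carry_out", "data": {"steps": [[[0.7,0.1,0.1],0,1]]}}

```text
time: 19.4
position: [0.5763, 0.1186, 0.1043]
tool_rot: [0.719, -0.693, -0.05, 0.038]
ft_force: [-8.0, -4.1, 2.5]
grip_width: 0.0006
```

>>> {"op": "carry_out", "data": {"steps": [[[0.7,0.1,0],0,1]]}}

```text
time: 19.5
position: [0.5793, 0.1193, 0.1039]
tool_rot: [0.718, -0.692, -0.053, 0.042]
ft_force: [-7.3, -4.6, 4.2]
grip_width: 0.0005
```

>>> {"op": "carry_out", "data": {"steps": [[[0.7,0.1,0],0,1]]}}

```text
time: 19.6
position: [0.5826, 0.12, 0.1037]
tool_rot: [0.718, -0.692, -0.056, 0.045]
ft_force: [-7.4, -4.2, 5.6]
grip_width: 0.0005
```

```bash
python3 - <<'E'
import cv2,numpy as np
from rig import robot,cams
t=[]
for n,(x,y,w,h) in dict(wrist=(0,0,560,420),scene=(215,170,120,90)).items():
    c=cams.camera(n); im=c["pixels"][:,:,::-1]; cv2.imwrite(f"pics/b1_{n}.png",im)
    t.append(cv2.resize(im[y:y+h,x:x+w],(400,300),interpolation=cv2.INTER_CUBIC))
    if n=="wrist": print(c["eye"],c["rotation"])
cv2.imwrite("pics/b1.png",np.hstack(t)); print(robot.get_obs()["position"],robot.get_obs()["ft_force"])
E
```

```text
[0.67912698 0.1205133  0.25821716] [-0.13918622  0.14729563 -0.67883563  0.70577148]
[0.58378214 0.12024045 0.10385243] [-6.09595285 -3.04332283  4.51413618]
```

View pics/b1.png

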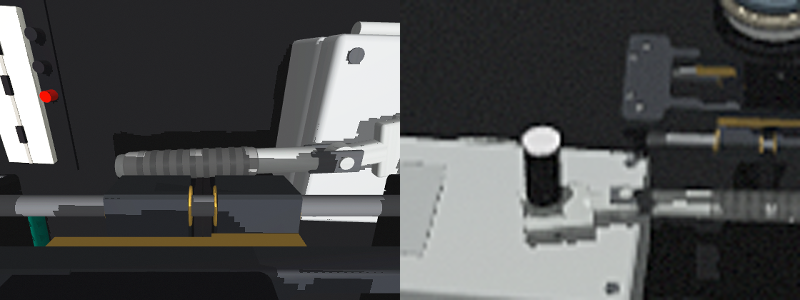

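```bash
python3 - <<'E'
from h import *
W=(320.337,283.491,211.464,[.67912698,.1205133,.25821716],[-.13918622,.14729563,-.67883563,.70577148])
b=[.6195,-.0839,.0102]
g=lambda u,v,z=.113:w2box(unproj(u*1.4,v*1.4,W,z),b)[0]
e,j,s=g(117,165),g(347,162),g(256,161); print(e.round(1),s.round(1),j.round(1))
for p,q in((e,j),(e,s)):
    d=p-q; print('a',np.arctan2(-d[0],d[1]).round(3),np.hypot(d[0],d[1]).round(1))
print('lid corner FL',g(291,40,.096), 'FLtop?')
for b_ in (0,.1,.2,.3,.4,.5):
    J=np.array([10-56*np.sin(.25),55+56*np.cos(.25),113]); E=J+150*np.array([-np.sin(.25-b_),np.cos(.25-b_),0])
    print(b_,(proj(box2w([J,E],b),W)/1.4).round(0).tolist())
E
```

```text
[-14.  265.9 113. ] [ -7.4 167.3 113. ] [ -6.1 104.1 113. ]
a 0.049 162.0
a 0.066 98.8
lid corner FL [ 70.13649454 150.90598153  96.        ] FLtop?
0 [[340.0, 159.0], [136.0, 197.0]]
0.1 [[340.0, 159.0], [130.0, 180.0]]
0.2 [[340.0, 159.0], [126.0, 162.0]]
0.3 [[340.0, 159.0], [124.0, 142.0]]
0.4 [[340.0, 159.0], [123.0, 121.0]]
0.5 [[340.0, 159.0], [126.0, 99.0]]
```

>>> {"op": "carry_out", "data": {"steps": [[[0.7,0.1,0],0,1],[[-0.4,-0.1,0],0,1],[[-0.7,-0.1,0],0,1],[[-0.7,-0.2,0],0,1],[[-0.7,-0.2,0],0,1],[[-0.7,-0.2,0],0,1],[[-0.8,-0.2,0],0,1],[[-1,-0.3,0],0,1],[[-1,-0.3,0],0,1],[[0,0,0],0,1]]}}

```text
time: 20.7
position: [0.5224, 0.1054, 0.1044]
tool_rot: [0.718, -0.692, -0.061, 0.048]
ft_force: [0.1, 0.5, 0.1]
grip_width: 0.0003
```

Clear of the handle; move back, raise, and check from the wrist and fixed cameras.

>>> {"op": "carry_out", "data": {"steps": [[[-2,-0.5,0],0,1],[[-2,-0.5,2],0,1],[[-1.5,-1.5,4],0,1],[[-1,-2,4],0,1],[[-0.5,-2,3],0,1],[[0,0,0],0,1],[[0,0,0],0,1]]}}

```text
time: 21.4
position: [0.4507, 0.0388, 0.2382]
tool_rot: [0.718, -0.692, -0.06, 0.046]
ft_force: [-1.2, 0.6, 0.2]
grip_width: 0.0008
```

```bash
python3 - <<'E'
import cv2,numpy as np
from rig import robot,cams
T=[]
for n,(x,y,w,h) in [("wrist",(0,0,560,420)),("scene",(80,150,360,270)),("side",(160,130,280,210)),("side",(265,195,60,45))]:
    if n!="side" or len(T)==2:
        c=cams.camera(n); im=c["pixels"][:,:,::-1]; cv2.imwrite(f"pics/f_{n}.png",im)
        if n=="wrist": print(c["eye"].tolist(),c["rotation"].tolist())
    T.append(cv2.resize(im[y:y+h,x:x+w],(400,300),interpolation=cv2.INTER_CUBIC))
cv2.imwrite("pics/f.png",np.vstack([np.hstack(T[:2]),np.hstack(T[2:])])); o=robot.get_obs(); print(o["time"],o["position"].round(3),o["ft_force"].round(1))
E
```

```text
[0.5483192113448888, 0.038724435379839994, 0.3920039447680134] [-0.14041508590563465, 0.1505927749237717, -0.6787779364954161, 0.7048871772971164]
21.55 [0.45  0.039 0.237] [-0.7  0.1 -0. ]
```

View pics/f.png

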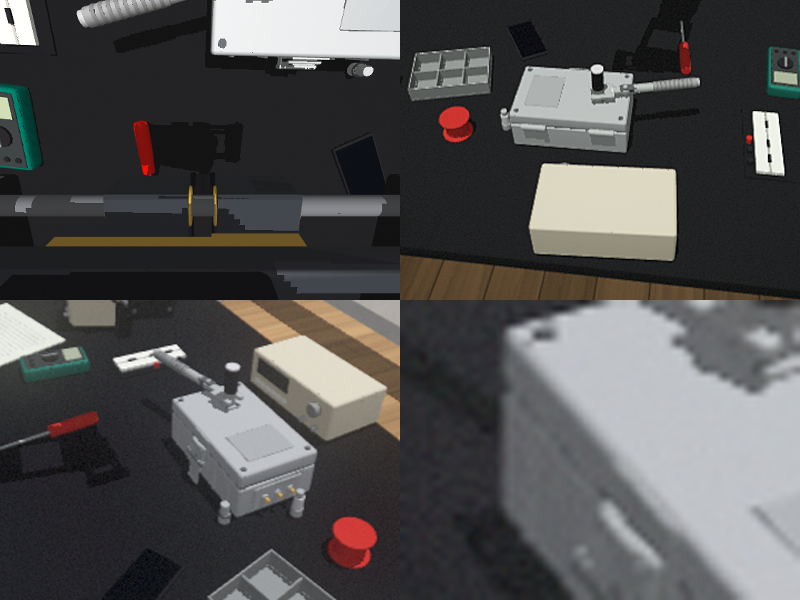

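```bash
python3 - <<'E'
from h import *
b=[.6195,-.0839,.0102]
W=(320.337,283.491,211.464,[0.5483192,0.0387244,0.3920039],[-0.140415,0.150593,-0.678778,0.704887])
for P in (unproj(348.2,224.7,K['scene'],.113),unproj(296,231,K['scene'],.113),unproj(80*1.4,16*1.4,W,.113),unproj(165*1.4,2*1.4,W,.113)):
    q=w2box(P,b)[0]; r=q[:2]-[10,55]; print(q.round(0),np.hypot(*r).round(0),np.arctan2(-r[0],r[1]).round(3))
E
```

```text
[-40. 260. 113.] 211.0 0.238
[ -6. 141. 113.] 88.0 0.185
[-39. 261. 113.] 212.0 0.235
[-25. 169. 113.] 120.0 0.296
```

```bash
python3 -c "
from rig import robot
print(robot.hand_in(), robot.get_obs()['time'])"
```

```text
the job is handed in; nothing more can be done
the job is handed in; nothing more can be done
```

The test box is latched, the wrench has been brought to its break, and the job is handed in at about 21.6 s of the 51 s allowed.

**Latch:** I swung the loop over the keeper with one finger and pressed the lever down and in. The close-up pictures afterwards show the loop over the keeper, the lever flat, and the dark gap under the lid gone.

**Wrench:** I pushed the grip clockwise at about 3 N until the nut came home. The push then peaked at about 11 N and fell to about 7 N as the joint gave. A picture at that point put the bend at about 0.2 rad. I pushed one more short step of about 3 mm, well short of the 0.55 rad stop by my estimate, and backed off slowly. The last check puts the handle end at 0.24 rad in two camera views (0.25 expected for home and straight). Rougher points nearer the nut gave 0.19 and 0.30.

**Bystanders:** None looked moved in the last pictures; I did not measure their positions. The arm ended clear of everything.

**Checks that failed or disagreed:**
- **Fingertip height:** The tips sit about 20 mm higher than the reported position and `tip_extent` suggest. My first four passes at the loop went over it, until I corrected the height from the wrist camera.
- **Box position:** My first position for the box was about 3 mm off and was corrected the same way.
- **Tool tilt:** The tool tilted a few degrees while pushing, and it was still tilted at the end.

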